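Battery up the check-in tablet and stand it on its kickstand

TASK

Get the check-in tablet ready for the queue: it is lying on its screen with the battery opening uncovered. Put every battery pack that is on the desk into the tablet, one to a bay, then lower the battery cover over its two pins until it lies flush and turn both latches fully across its ends. Swing the kickstand right out and stand the tablet up on it, leaning back with the screen to the staff side where the robot is, and leave the other things on the desk in their places.

Things in the scene. Friction and masses are not known exactly. Their poses are not given: they have to be found in the camera images.
- terminal: Dark rugged tablet, 220 mm wide (y), 190 mm high (x), 0.5 kg, lying face down. Origin: centre of the screen face (z = 0). z points out of its back, -x to its top edge with the handle, +x to its foot edge. Lower back: 16 mm above the screen face. Three battery bays side by side in the upper back. On its kickstand it leans back 0.4 rad and rests on the back of its foot edge (x 95, z 16 mm).
- handle (a point): Middle of the carrying handle: a round rubber bar 14 mm thick, 156 mm clear length along y, 136 mm towards the top (-x) of the tablet's origin, 18 mm from the screen face. A clear gap of 34 mm lies between the bar and the case.
- foot_edge (a point): Middle of the tablet's foot edge on the screen side (+95 mm along x from the origin, z = 0).
- bay1 (a point): Centre of the floor of the bay at -y. A bay's floor is 10 mm above the screen face; it is 59 mm long (x) and 37 mm wide (y), 48 mm from the next, between ribs whose tops are 16 mm above the floor. At its two x ends it is only 6 mm deep, open above for fingers, so a pack is best held by its ends.
- bay2 (a point): The same for the middle bay.
- bay3 (a point): The same for the bay at +y. Packs work in any bays, and one is enough to run the tablet.
- pack1: Battery pack, a dark flat block 55 mm long (x), 33 mm wide (y), 15 mm thick, 80 g, paper label on top. Origin: centre of its underside. It lies flat on the desk and fits any bay, either way round. None when there is no such pack today.
- pack2: A second battery pack, the same. None when absent.
- pack3: A third battery pack, the same. None when absent.
- cover: Battery cover: dark plate 62 mm (x) by 146 mm (y), 5 mm thick, 70 g, with two through holes 10 mm wide at y = -24 and +24 mm, x = 0. A grip bar 12 mm wide (x), 32 mm long (y), rises 15 mm from the middle of its top. Origin: centre of its underside. It fits either way round.
- cover_grip (a point): Point on the cover's axis 12 mm above its underside, in the lower part of the grip bar (the bar's top is 20 mm above the underside).
- seat_face (a point): Where the fitted cover's origin belongs, with the cover's y along the tablet's y: on top of the ribs, 26 mm above the screen face. Two pins 8 mm thick with tapered ends stand at y = -24 and +24 mm from here and reach 10 mm above it.
- latch1 (a joint): Angle of the turn-latch at -y (rad): 0 = its wing lies along the tablet's x, clear of the cover; 1.57 = the wing lies along y, across the cover's end, at a stop. It grows counter-clockwise about the tablet's z (out of its back) and stays where it is left (friction 0.04 N m).
- latch1_grip (a point): On the latch's turning axis, middle of the height of its wing: a bar 40 mm long, 10 mm thick and 13.5 mm high whose underside is 32.5 mm above the screen face, 1.5 mm above the top of a fitted cover. It is at y = -84 mm on the tablet, beside the middle of the bays.
- latch2 (a joint): The same for the turn-latch at +y, which also turns counter-clockwise to close.
- latch2_grip (a point): The same point on the latch at y = +84 mm.
- kickstand (a joint): Kickstand angle (rad): 0 folded flat on the back, 0.80 fully out against its stop. It stays where it is left (friction 0.08 N m).
- stand_hinge (a point): Middle of the kickstand's hinge axis, which runs along the tablet's y, 97 mm up from the foot edge and 21 mm from the screen face.
- stand_tip (a point): Middle of the kickstand's tip, 90 mm from its hinge: a rubber foot 10 mm thick. The kickstand is an aluminium bar 36 mm wide (y) and 8 mm thick; folded, it points to the foot edge with its underside 1 mm off the lower back.
- staff (a point): Point on the table top in front of the robot, at the staff side of the desk (no object there). The standing screen must look towards this side.
- powerbank: Bystander: white power bank 145 x 70 x 16 mm, lying flat, origin under its centre (not a battery pack of the tablet).
- labelroll: Bystander: roll of paper labels, 80 mm across, 45 mm high.
- notepad: Bystander: paper notepad 150 x 105 x 12 mm.
There are look-alikes about, which are no part of the job. Leave any yellow look-alike of the pack1 alone. Of the things that look like the cover, the larger one is meant.

How it is judged:
By the outcome, as a careful person would: the job done as asked, in the order asked, and still so for the second after the job is handed in, with the robot touching nothing.
Of pack1, pack2, pack3 only 1 to 3 are there at a start; the rules pass over those that are not, and their reading is None.
At some moment in a run one of pack1, pack2, pack3 may be knocked a few centimetres aside while the robot is not near it.
Once in a run the grip may slacken for a moment while it holds something.
It also fails if it takes over 210 s, if anything falls off the work surface, if the arm or the gripper's body presses on something with over 40 N, if the wrist force passes 120 N, or if a joint passes its speed limit or range.

ROBOT

A 6-joint arm with a two-finger parallel gripper is mounted at the origin on the work surface. World frame = base frame: x ahead of the robot, y to its left, z up, the work surface at z = 0. Lengths are in m, angles in rad, forces in N, time in s.
With the tool pointing down it reaches from about 0.375 to 0.9 m from the base axis. Payload 3.1 kg.
Tool frame: the origin (TCP) lies at the very end of the fingers, on their centre line; the grasp point (between the pads) lies 19 mm behind it (manip.pinch_z is the distance from the TCP to the grasp point, in m); z points along the fingers, y is the line along which they close (so a half turn about z gives the same grasp; the last joint's range is limited). The gripper opens to 85 mm and grips with 20 to 120 N. Pads are 22 mm wide; open, the fingers measure 114 mm over their backs; the gripper's body (76 mm by 85 mm) begins 54 mm behind the grasp point. The pads swing forward as they close: fully open they stand 13 mm farther back than shut.
Start: joints at [-1.312, 0.527, 1.433, -0, 1.181, -0.178], TCP at [0.264, -0.566, 0.231] pointing down, gripper open.
Joint ranges: [-3.08, 3.08], [-0.75, 2.2], [0.22, 2.44], [-1.43, 4.57], [0, 2.65], [-2.85, 2.85]. Speed limits (rad/s): [2.79, 2.79, 3.14, 3.14, 3.14, 3.14].

INTERFACE

Orientations are given as a unit quaternion [x, y, z, w].
In Python, from station import manip gives the robot as it stands.
- The arm moves only by the tool servo_tool, never from a script. Its argument "commands" is one flat list of numbers, 7 for each row, row after row: the shift along the tool's x, y, z each as a share of 500 mm, from -1 to 1, then the turn, a rotation vector about the tool's x, y, z each as a share of 360 degrees, from -1 to 1, then the opening, from -1 (shut) to 1 (fully open). In form: [dx, dy, dz, rx, ry, rz, claw, dx, dy, dz, rx, ry, rz, claw, ...]. A call has 1 to 12 rows; each row shifts and turns the commanded pose from where the row before left it, along the tool's axes as they then stand; what a row does not reach is not made up. A row lasts 1/12 s, in which the tool goes at most 41.7 mm and 7.16 degrees, less where a joint would pass 70% of its speed; a pose out of reach is approached as far as the arm can. A call with a number of a shift or a turn outside -1 to 1 is refused whole. A call with a gripper value outside its range is refused whole. The fingers move at their own pace and stop on an object; "force" is the grip in N (left out, the last holds). Time passes only in rows, so rows that do not move let the fingers close. It gives the time, the measured TCP pose, the force, the opening and the grip force at its end, in the units of the state.
- manip.sense(): the state, without advancing time (a new reading comes with each control period).
- manip.snapshot(name): name is "scene" or "top" or "wrist"; returns a dict with "img" (384x512x3 uint8, red, green, blue), "mtx" (3x3 intrinsics, pixels), "distortion" ([k1, k2, p1, p2, k3] as OpenCV has them; the pictures are not rectified), "world_to_cam" (4x4, takes a point from world to camera coordinates). Camera axes: x right, y up, looking along -z (the intrinsics and any distortion apply to the point x, -y, -z); pixel columns grow to the right and rows downward; lengths in m; the calibration is good to about 2 mm. A picture is of the moment at which its call begins. There is no depth.
- manip.sign_off(): hands the job in; it is judged then, once.
Trained networks look in a picture, given as the dict that the camera call returned (one of the last four; its "shot" number tells which), for a name from the list of things; names that differ only in an ending like _2 or _b are one class to them, and where a whole thing is asked for, a point or a joint stands for the part that bears it (a point fixed in the world has none). Each returns a list of dicts, best first, with "conf" (0 to 1); they miss things now and then, are a little off and sometimes report something else, mostly with a low value. They report only what shows in the picture. A call takes as long as a camera call. They do not tell look-alikes from the thing itself.
- manip.look_for(picture, query): "box" ([left, top, width, height] in pixels, round what is visible of it).
- manip.silhouettes(picture, query): "pixels" (384x512 bool, what is visible of it) and "box" ([left, top, width, height] in pixels, round what is visible of it).
The state is a dict: "t": time; "q": joint angles; "qd": joint speeds; "tau": joint torques, N m; "tcp_pos": TCP position; "tool_rot": TCP orientation; "force": force on the tool from outside, world axes, zero at the start; "ft_torque": the same for the moment, N m; "finger_gap": opening from 0.0 (shut) to 1.0 (fully open); "gripper_force": force on a finger pad.
Only numpy, scipy, OpenCV 4.12 (cv2) and the standard library are available. Lean on these libraries where they do the work, as an engineer would, in place of code of your own. Each camera call takes 0.05 s, during which the arm holds its last target. There are 200 camera calls.

## Working session

There is one attempt and no reset: what is moved stays moved. The work goes in short steps, Python scripts to look and compute and a tool call to move; the robot and the scene stay as the last step left them, time stands still between calls to the robot, and variables do not carry over. Pictures are saved under pics/ and viewed, at most 14 in all, crops included, and the job is handed in when it is done.

Besides the shell and the picture viewer there is one more tool, called after "Call:" as name(argument=value, ...) on one line, values as JSON. servo_tool: Moves the arm, as the interface text tells. Its arguments: {"type":"object","properties":{"commands":{"type":"array"},"force":{"type":"number"}},"required":["commands"]}

```bash
ls; mkdir -p pics
cat > h.py <<'E'
import numpy as np, cv2
from station import manip
from scipy.spatial.transform import Rotation as R
def save(p,name): cv2.imwrite('pics/'+name,p['img'][:,:,::-1])
def pix2w(p,uv,z):
    uv=np.atleast_2d(np.array(uv,float))
    n=cv2.undistortPoints(uv[:,None],np.array(p['mtx']),np.array(p['distortion']))[:,0]
    T=np.array(p['world_to_cam']); Rm,t=T[:3,:3],T[:3,3]
    c=-Rm.T@t
    d=np.c_[n[:,0],-n[:,1],-np.ones(len(n))]@Rm
    return c+d*((z-c[2])/d[:,2])[:,None]
def w2pix(p,X):
    X=np.atleast_2d(np.array(X,float)); T=np.array(p['world_to_cam'])
    c=X@T[:3,:3].T+T[:3,3]; c=c*[1,-1,-1]
    return cv2.projectPoints(c,np.zeros(3),np.zeros(3),np.array(p['mtx']),np.array(p['distortion']))[0][:,0]
def st():
    s=manip.sense(); e=R.from_quat(s['tool_rot'])
    print('t',round(s['t'],2),'tcp',np.round(s['tcp_pos'],4),'F',np.round(s['force'],1),'gap',round(s['finger_gap'],3),'gf',np.round(s['gripper_force'],1),'q',np.round(s['q'],2))
    print(np.round(e.as_matrix(),3).tolist())
    return s
E
python3 - <<'E'
from h import *
st(); print(manip.pinch_z)
ims=[]
for n in ("scene","top","wrist"):
    p=manip.snapshot(n); ims.append(p)
    save(p,n+'0.png')
    T=np.array(p['world_to_cam']); print(n,'cam',np.round(-T[:3,:3].T@T[:3,3],3))
    if n!='wrist':
      for q in ['terminal','pack1','cover','powerbank','labelroll','notepad','handle','kickstand','latch1']:
        print(n,q,[(d['box'],round(d['conf'],2)) for d in manip.look_for(p,q)])
E
```

```text
pics
t 0.0 tcp [ 0.2643 -0.5656  0.2303] F [-0.3 -0.6  0.3] gap 1.002 gf 0.0 q [-1.31  0.53  1.43  0.    1.18 -0.18]
[[0.906, 0.423, -0.001], [0.423, -0.906, 0.002], [0.0, -0.002, -1.0]]
0.0187
scene cam [1.016 0.528 1.082]
scene terminal [([205.0, 169.0, 78.1, 66.9], 0.91)]
scene pack1 [([239.2, 137.9, 4.6, 14.5], 0.55), ([215.8, 125.8, 11.7, 16.7], 0.53)]
scene cover [([180.5, 145.7, 37.7, 21.0], 0.95), ([150.0, 165.5, 25.1, 14.9], 0.61)]
scene powerbank [([350.7, 278.1, 36.6, 46.9], 0.89)]
scene labelroll [([203.7, 104.8, 20.2, 16.7], 0.65), ([204.2, 167.4, 80.6, 68.6], 0.17)]
scene notepad [([159.1, 115.5, 42.8, 25.6], 0.96)]
scene handle [([203.7, 171.7, 81.6, 65.4], 0.79)]
scene kickstand [([215.0, 198.0, 23.6, 14.4], 0.57), ([180.5, 144.1, 34.3, 22.2], 0.31)]
scene latch1 [([258.3, 201.7, 10.9, 10.1], 0.56)]
top cam [ 0.464 -0.049  1.184]
top terminal [([224.4, 144.2, 81.7, 83.4], 0.62)]
top pack1 [([330.3, 226.4, 19.5, 20.4], 0.55), ([363.5, 214.8, 15.5, 20.7], 0.46), ([226.7, 143.8, 79.6, 84.8], 0.3)]
top cover [([350.4, 112.0, 15.6, 31.9], 0.67)]
top powerbank [([74.0, 189.7, 32.2, 52.5], 0.68), ([226.2, 142.9, 75.8, 83.1], 0.32)]
top labelroll [([396.1, 220.4, 34.9, 27.3], 0.56), ([226.1, 142.5, 78.5, 86.5], 0.23)]
top notepad [([395.9, 156.9, 38.2, 48.7], 0.56), ([223.4, 142.2, 81.8, 86.0], 0.47)]
top handle [([227.3, 139.5, 78.8, 88.0], 0.73)]
top kickstand [([257.8, 145.7, 15.2, 33.6], 0.74)]
top latch1 [([337.7, 161.6, 45.8, 29.0], 0.47), ([287.0, 192.8, 5.1, 12.0], 0.45), ([229.4, 186.9, 10.2, 15.3], 0.4)]
wrist cam [ 0.327 -0.536  0.373]
```

Run:
```python
import cv2
a=cv2.imread('pics/top0.png')[90:270,200:450]; cv2.imwrite('pics/t0c.png',cv2.resize(a,None,fx=3.2,fy=3.2,interpolation=cv2.INTER_CUBIC))
b=cv2.imread('pics/scene0.png'); b2=cv2.resize(b,(400,300));t=cv2.resize(cv2.imread('pics/top0.png'),(400,300)); w=cv2.resize(cv2.imread('pics/wrist0.png'),(400,300))
c=cv2.resize(b[95:245,140:340],(400,300))
cv2.imwrite('pics/m0.png',cv2.vconcat([cv2.hconcat([b2,t]),cv2.hconcat([w,c])]))
```

```text
(no output)
```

View pics/t0c.png

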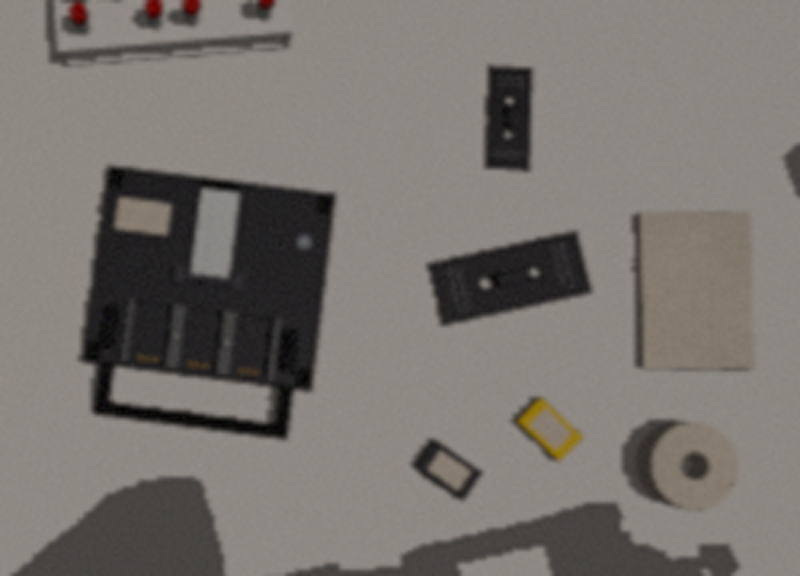

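View pics/m0.png

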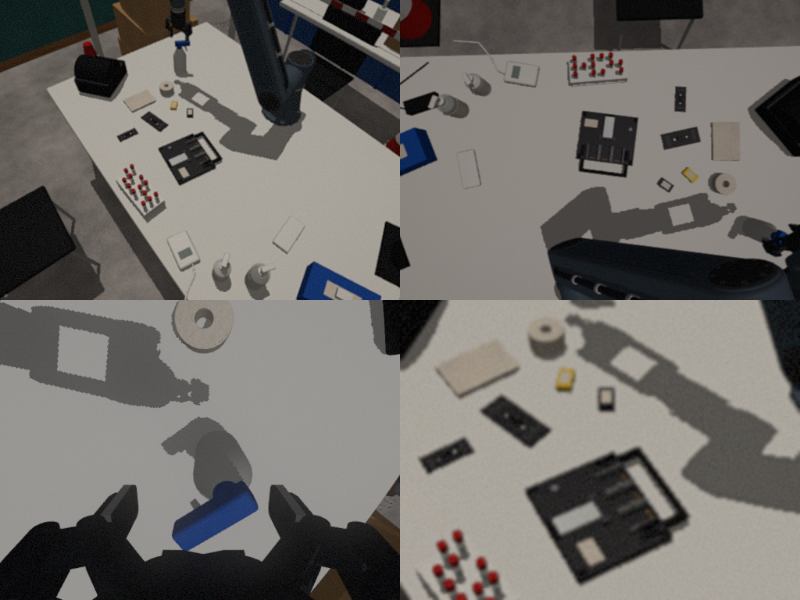

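The top crop shows the tablet with its handle towards the robot (crop 210,300) and one dark pack with a paper label (447,468). The yellow block (548,428) is the look-alike, so I leave it alone. Two plates look like the cover: the larger at (509,278), which is the one meant, and a smaller decoy at (508,118).

```bash
cat >> h.py <<'E'
def rect(p,mask,z):
    c=max(cv2.findContours(mask.astype(np.uint8),cv2.RETR_EXTERNAL,cv2.CHAIN_APPROX_NONE)[0],key=cv2.contourArea)[:,0]
    w=pix2w(p,c,z)[:,:2]
    (cx,cy),(a,b),an=cv2.minAreaRect((w*1000).astype(np.float32))
    if a<b: a,b,an=b,a,an+90
    return round(cx,1),round(cy,1),round(a,1),round(b,1),round((an+90)%180-90,1)
E
python3 - <<'E'
from h import *
for cam in('top','scene'):
  p=manip.snapshot(cam)
  for q,z in [('pack1',.015),('cover',.005),('terminal',.02),('powerbank',.016),('labelroll',.045),('notepad',.012),('kickstand',.025),('latch1',.045)]:
    for d in manip.silhouettes(p,q): print(cam,q,round(d['conf'],2),d['box'],rect(p,d['pixels'],z))
  if cam=='top':
    f=lambda u,v:(200+u/3.2,90+v/3.2)
    # tablet corners: foot-left, foot-right, top-right, top-left ; handle bar ends
    print(np.round(pix2w(p,[f(108,168),f(334,194),f(310,388),f(82,360)],.016)[:,:2],4).tolist())
    print(np.round(pix2w(p,[f(98,408),f(284,432)],.018)[:,:2],4).tolist())
w=manip.snapshot('wrist'); print(np.round(w['mtx'],1).tolist(), np.round(np.array(w['world_to_cam'])[:3,:3],3).tolist())
E
```

```text
top pack1 0.59 [327.9, 227.3, 25.5, 18.8] (407.8, -279.7, 56.8, 33.0, 53.3)
top pack1 0.59 [364.0, 216.6, 15.5, 16.1] (443.8, -376.2, 60.9, 40.1, 46.8)
top cover 0.87 [353.2, 113.4, 13.6, 30.4] (743.5, -353.9, 97.9, 43.0, -2.7)
top cover 0.68 [335.4, 159.0, 48.6, 35.4] (588.4, -348.7, 147.0, 62.4, -78.9)
top terminal 0.56 [221.8, 143.2, 82.6, 85.1] (570.6, -57.7, 238.2, 219.4, -8.8)
top powerbank 0.59 [73.7, 194.1, 29.0, 49.5] (488.1, 476.6, 149.2, 74.5, 11.7)
top labelroll 0.6 [395.0, 221.5, 34.2, 27.3] (408.4, -490.2, 90.4, 75.3, 88.6)
top notepad 0.84 [399.7, 155.2, 33.8, 50.7] (573.4, -521.4, 152.9, 105.5, -3.1)
top kickstand 0.81 [256.5, 144.9, 15.1, 32.8] (636.0, -66.2, 95.8, 39.6, -7.0)
top kickstand 0.51 [285.9, 192.4, 9.3, 13.5] (523.5, -136.9, 30.1, 15.0, -1.8)
top latch1 0.61 [287.5, 195.8, 4.9, 5.9] (524.0, -134.0, 20.7, 5.9, -1.8)
top latch1 0.42 [234.2, 188.6, 5.5, 9.5] (548.9, 29.2, 26.7, 3.0, -1.2)
top latch1 0.27 [222.4, 143.3, 83.7, 87.8] (568.6, -57.7, 237.5, 218.6, -8.4)
[[0.7015, 0.0304], [0.6705, -0.1846], [0.4866, -0.1556], [0.5184, 0.0587]]
[[0.4728, 0.0443], 
[... 412 characters left out ...]
6)
scene powerbank 0.59 [351.0, 280.6, 38.5, 42.7] (489.9, 478.4, 153.1, 70.6, 10.6)
scene powerbank 0.33 [214.0, 196.5, 29.0, 15.7] (632.6, -71.6, 97.6, 43.6, -5.7)
scene labelroll 0.67 [205.6, 105.7, 17.4, 15.9] (417.1, -481.3, 109.4, 78.2, 54.9)
scene labelroll 0.47 [239.5, 137.7, 8.2, 13.6] (424.8, -253.0, 54.8, 28.1, 53.1)
scene notepad 0.88 [162.2, 117.4, 39.6, 26.5] (572.4, -517.4, 148.6, 108.8, -0.6)
scene kickstand 0.67 [212.7, 196.9, 27.1, 17.1] (637.4, -67.8, 99.0, 40.1, -7.5)
scene latch1 0.59 [238.2, 170.0, 8.9, 10.9] (524.9, -133.3, 34.0, 23.6, 14.5)
[[286.3, 0.0, 259.9], [0.0, 286.3, 190.3], [0.0, 0.0, 1.0]] [[0.423, -0.906, -0.0], [0.871, 0.407, -0.276], [0.25, 0.117, 0.961]]
```

```bash
cat >> h.py <<'E'
def down(deg): # tool down, tool-x azimuth deg
    a=np.radians(deg); x=np.array([np.cos(a),np.sin(a),0]); z=np.array([0,0,-1.]); return R.from_matrix(np.c_[x,np.cross(z,x),z])
def row(p0,r0,p1,r1,n=None):
    rel=r0.inv()*r1; d=r0.inv().apply(np.array(p1)-p0); rv=rel.as_rotvec()
    if n is None: n=max(int(np.ceil(np.linalg.norm(d)/.038)),int(np.ceil(np.linalg.norm(rv)/np.radians(6.9))),1)
    Rw=R.from_rotvec(rv/n); S=sum(((Rw**k).as_matrix() if k else np.eye(3)) for k in range(n))
    v=np.linalg.solve(S,d)
    print(n,'x',[float(x) for x in np.round(np.r_[v/.5,rv/n/(2*np.pi)],4)])
def go(*way):
    "way: (pos, rot or deg[, n])"
    s=manip.sense(); p,r=np.array(s['tcp_pos']),R.from_quat(s['tool_rot'])
    for w in way:
        r1=w[1] if isinstance(w[1],R) else down(w[1])
        row(p,r,w[0],r1,w[2] if len(w)>2 else None); p,r=np.array(w[0]),r1
E
python3 - <<'E'
from h import *
go(([.50,-.10,.25],81.8,15))
E
```

```text
15 x [0.0711, -0.0147, -0.0025, 0.0, 0.0, -0.0105]
```

Call:
servo_tool(commands=[0.0711,-0.0147,-0.0025,0,0,-0.0105,1,0.0711,-0.0147,-0.0025,0,0,-0.0105,1,0.0711,-0.0147,-0.0025,0,0,-0.0105,1,0.0711,-0.0147,-0.0025,0,0,-0.0105,1,0.0711,-0.0147,-0.0025,0,0,-0.0105,1,0.0711,-0.0147,-0.0025,0,0,-0.0105,1,0.0711,-0.0147,-0.0025,0,0,-0.0105,1,0.0711,-0.0147,-0.0025,0,0,-0.0105,1,0.0711,-0.0147,-0.0025,0,0,-0.0105,1,0.0711,-0.0147,-0.0025,0,0,-0.0105,1,0.0711,-0.0147,-0.0025,0,0,-0.0105,1,0.0711,-0.0147,-0.0025,0,0,-0.0105,1])

```text
t: 3.0
tcp_pos: [0.4933, -0.2069, 0.2465]
tool_rot: [0.816, 0.578, 0.0, 0.0]
force: [-0.1, -0.8, 0.6]
finger_gap: 1.001
gripper_force: 0.0
```

Call:
servo_tool(commands=[0.0711,-0.0147,-0.0025,0,0,-0.0105,1,0.0711,-0.0147,-0.0025,0,0,-0.0105,1,0.0711,-0.0147,-0.0025,0,0,-0.0105,1,0,0,0,0,0,0,1,0,0,0,0,0,0,1])

```text
t: 3.42
tcp_pos: [0.5002, -0.098, 0.2504]
tool_rot: [0.755, 0.656, -0.0, 0.0]
force: [-0.1, -0.7, 0.3]
finger_gap: 1.001
gripper_force: 0.0
```

Run:
```python
from h import *
st()
p=manip.snapshot('wrist'); save(p,'w1.png'); a=cv2.imread('pics/w1.png'); cv2.imwrite('pics/w1b.png',cv2.resize(a,(800,600),interpolation=cv2.INTER_CUBIC))
np.save('w1.npy',np.array([p],dtype=object),allow_pickle=True)
t=manip.snapshot('top')
for d in manip.silhouettes(t,'pack1'): print(round(d['conf'],2),d['box'],rect(t,d['pixels'],.015))
```

```text
t 3.42 tcp [ 0.5002 -0.098   0.2504] F [-0.1 -0.7  0.3] gap 1.001 gf 0.0 q [-0.41  0.35  1.7  -0.    1.1  -0.27]
[[0.14, 0.99, 0.0], [0.99, -0.14, -0.0], [-0.0, 0.0, -1.0]]
0.8 [364.5, 216.0, 14.2, 15.8] (443.5, -375.9, 56.5, 34.3, 43.0)
0.7 [332.1, 227.6, 16.0, 19.6] (408.0, -279.9, 56.9, 33.3, 54.7)
```

View pics/w1b.png

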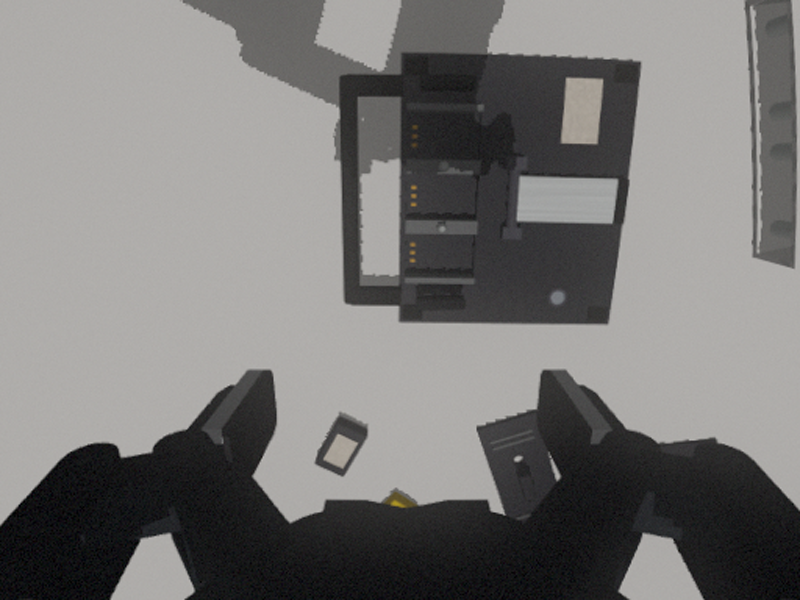

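The wrist view shows the tablet from close above. The pins are at (443,167) and (442,228), the three open bays between x 405 and 478, the latches at (448,85) and (440,298), and the kickstand at (567,200). The dark pack is at (342,443) and the cover at (515,465).

Run:
```python
from h import *
p=np.load('w1.npy',allow_pickle=True)[0]; p=dict(p)
f=lambda L:[(a*.64,b*.64) for a,b in L]
def P(n,L,z): print(n,(pix2w(p,f(L),z)[:,:2]*1000).round(1).tolist())
P('pins',[(443,167),(442,228)],.036)
P('latch ctr',[(448,84),(440,298)],.046)
P('ks',[(517,177),(617,179),(616,224),(517,221)],.025)
P('case',[(401,53),(640,62),(608,323),(400,322)],.016)
P('handle outer',[(341,76),(346,303)],.018)
P('rib ends',[(405,227),(476,227),(407,281),(474,281)],.026)
import json
```

```text
pins [[538.0, -29.9], [531.5, -76.4]]
latch ctr [[547.9, 27.6], [522.6, -130.8]]
ks [[596.7, -45.6], [678.1, -57.5], [676.4, -94.1], [593.9, -80.7]]
case [[518.0, 59.9], [704.7, 30.8], [671.8, -184.5], [485.8, -156.8]]
handle outer [[469.5, 49.7], [441.7, -132.1]]
rib ends [[502.3, -72.8], [559.8, -80.8], [497.6, -118.0], [553.6, -125.9]]
```

Run:
```python
from h import *
go(([.408,-.280,.12],143.7,11))
```

```text
11 x [-0.0261, -0.0283, 0.0237, 0.0, 0.0, -0.0157]
```

Call:
servo_tool(commands=[-0.0261,-0.0283,0.0237,0,0,-0.0157,1,-0.0261,-0.0283,0.0237,0,0,-0.0157,1,-0.0261,-0.0283,0.0237,0,0,-0.0157,1,-0.0261,-0.0283,0.0237,0,0,-0.0157,1,-0.0261,-0.0283,0.0237,0,0,-0.0157,1,-0.0261,-0.0283,0.0237,0,0,-0.0157,1,-0.0261,-0.0283,0.0237,0,0,-0.0157,1,-0.0261,-0.0283,0.0237,0,0,-0.0157,1,-0.0261,-0.0283,0.0237,0,0,-0.0157,1,-0.0261,-0.0283,0.0237,0,0,-0.0157,1,-0.0261,-0.0283,0.0237,0,0,-0.0157,1,0,0,0,0,0,0,1])

```text
t: 4.57
tcp_pos: [0.4075, -0.2842, 0.118]
tool_rot: [0.311, 0.95, -0.001, 0.0]
force: [-0.1, -0.5, 0.1]
finger_gap: 0.997
gripper_force: 0.0
```

Run:
```python
from h import *
st()
p=manip.snapshot('wrist'); save(p,'w2.png')
cv2.imwrite('pics/w2b.png',cv2.resize(cv2.imread('pics/w2.png'),(600,450)))
for d in manip.silhouettes(p,'pack1'): print(round(d['conf'],2),d['box'],rect(p,d['pixels'],.015))
```

```text
t 4.57 tcp [ 0.4075 -0.2842  0.118 ] F [-0.1 -0.5  0.1] gap 0.997 gf 0.0 q [-0.83  0.54  1.86 -0.    0.75 -1.77]
[[-0.806, 0.592, 0.001], [0.592, 0.806, -0.002], [-0.001, -0.001, -1.0]]
0.85 [230.4, 164.6, 62.2, 40.6] (405.6, -280.7, 54.4, 34.1, 53.7)
0.79 [179.7, 250.1, 54.5, 39.4] (440.5, -374.9, 55.9, 40.7, 45.8)
```

View pics/w2b.png

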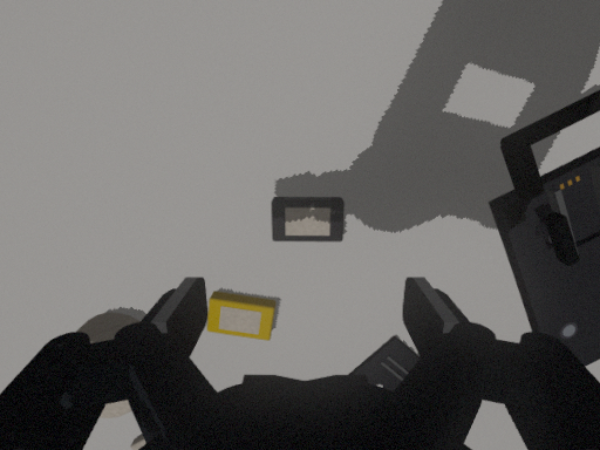

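Run:
```python
from h import *
go(([.4065,-.2805,.03],143.8,3),([.4065,-.2805,.004],143.8,2))
```

```text
3 x [0.0002, -0.0002, 0.0594, 0.0, -0.0001, -0.0002]
2 x [0.0, 0.0, 0.026, 0.0, 0.0, 0.0]
```

Call:
servo_tool(commands=[0.0002,-0.0002,0.0594,0,0,-0.0002,1,0.0002,-0.0002,0.0594,0,0,-0.0002,1,0.0002,-0.0002,0.0594,0,0,-0.0002,1,0,0,0.026,0,0,0,1,0,0,0.026,0,0,0,1,0,0,0,0,0,0,0,0,0,0,0,0,0,-0.5,0,0,0,0,0,0,-1,0,0,0,0,0,0,-1,0,0,0,0,0,0,-1,0,0,0,0,0,0,-1], force=50)

```text
t: 5.58
tcp_pos: [0.408, -0.2794, 0.0059]
tool_rot: [0.308, 0.951, -0.0, 0.001]
force: [0.7, 0.3, 7.3]
finger_gap: 0.623
gripper_force: 53.2
```

Run:
```python
from h import *
st()
p=manip.snapshot('wrist'); save(p,'w3.png')
for d in manip.silhouettes(p,'pack1'): print(round(d['conf'],2),d['box'],rect(p,d['pixels'],.015))
```

```text
t 5.58 tcp [ 0.408  -0.2794  0.0059] F [0.7 0.3 7.3] gap 0.623 gf 53.2 q [-0.83  0.75  1.91  0.    0.48 -1.77]
[[-0.81, 0.586, 0.002], [0.586, 0.81, -0.002], [-0.002, -0.0, -1.0]]
0.77 [123.1, 331.9, 34.1, 45.5] (422.2, -381.9, 44.1, 16.8, -78.7)
0.74 [206.0, 211.5, 106.9, 71.1] (406.4, -277.9, 53.8, 36.9, 54.8)
0.27 [504.5, 215.9, 7.5, 34.5] (480.9, -165.9, 22.5, 4.2, -19.9)
```

Run:
```python
from h import *
go(([.408,-.2794,.10],143.8,4),([.5276,-.1003,.10],81.3,11))
```

```text
4 x [-0.0001, 0.0, -0.047, -0.0, 0.0001, 0.0002]
11 x [0.0211, 0.0353, 0.0, 0.0, 0.0, 0.0158]
```

Call:
servo_tool(commands=[0,0,-0.047,0,0,0,-1,0,0,-0.047,0,0,0,-1,0,0,-0.047,0,0,0,-1,0,0,-0.047,0,0,0,-1,0.0211,0.0353,0,0,0,0.0158,-1,0.0211,0.0353,0,0,0,0.0158,-1,0.0211,0.0353,0,0,0,0.0158,-1,0.0211,0.0353,0,0,0,0.0158,-1,0.0211,0.0353,0,0,0,0.0158,-1,0.0211,0.0353,0,0,0,0.0158,-1,0.0211,0.0353,0,0,0,0.0158,-1,0.0211,0.0353,0,0,0,0.0158,-1])

```text
t: 6.68
tcp_pos: [0.4748, -0.1324, 0.099]
tool_rot: [0.654, 0.757, -0.0, -0.0]
force: [0.3, -0.7, 0.4]
finger_gap: 0.617
gripper_force: 53.1
```

Call:
servo_tool(commands=[0.0211,0.0353,0,0,0,0.0158,-1,0.0211,0.0353,0,0,0,0.0158,-1,0.0211,0.0353,0,0,0,0.0158,-1,0,0,0,0,0,0,-1,0,0,0,0,0,0,-1])

```text
t: 7.1
tcp_pos: [0.5265, -0.099, 0.0989]
tool_rot: [0.756, 0.654, 0.0, 0.0]
force: [-0.2, 0.4, -0.8]
finger_gap: 0.62
gripper_force: 53.1
```

Run:
```python
from h import *
st()
p=manip.snapshot('wrist'); save(p,'w4.png'); np.save('w4.npy',np.array([p],dtype=object))
cv2.imwrite('pics/w4b.png',cv2.resize(cv2.imread('pics/w4.png'),(800,600),interpolation=cv2.INTER_CUBIC))
```

```text
t 7.1 tcp [ 0.5265 -0.099   0.0989] F [-0.2  0.4 -0.8] gap 0.62 gf 53.1 q [-0.39  0.61  1.77 -0.    0.76 -0.25]
[[0.144, 0.99, 0.001], [0.99, -0.144, -0.0], [-0.0, 0.001, -1.0]]
```

View pics/w4b.png

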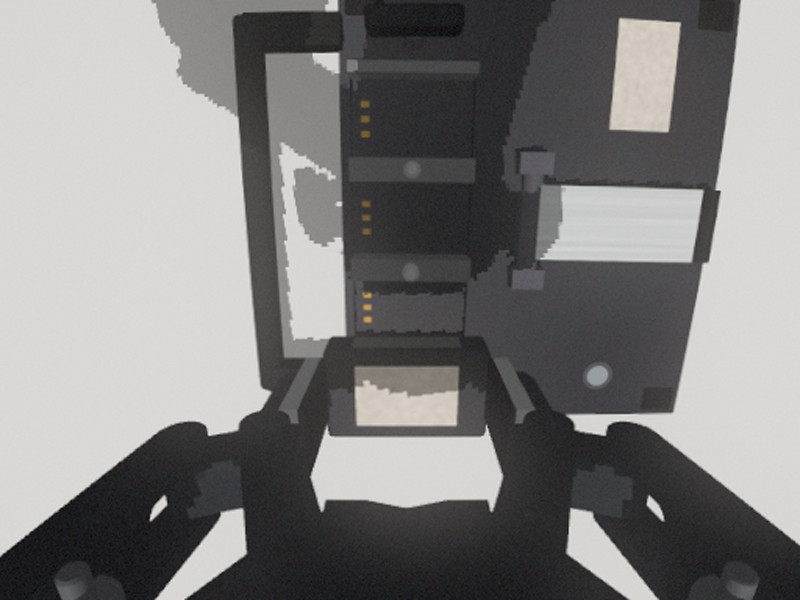

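The wrist view shows the pack held squarely at (407,390). The pins are at (412,169) and (411,271), with bay1 directly below and in front of the pack.

Run:
```python
from h import *
p=dict(np.load('w4.npy',allow_pickle=True)[0])
f=lambda L:[(a*.64,b*.64) for a,b in L]
def P(n,L,z):
    w=pix2w(p,f(L),z)[:,:2]*1000; print(n,w.round(1).tolist()); return w
a=P('pins',[(412,169),(411,271)],.036); d=a[0]-a[1]; print(a.mean(0),np.degrees(np.arctan2(d[0],d[1])),np.linalg.norm(d))
w=P('ribs',[(349,170),(475,170),(351,268),(470,268)],.026); print(w.mean(0))
# bay opening edges at floor (z=.010): x ends of bay2
P('bay floor2',[(348,215),(471,215)],.016)
P('pack top corners',[(329,339),(485,339),(485,435),(329,435)],.099-.0059+.015)
print(w2pix(p,[[.5265,-.099,.0989]])/.64)
```

```text
pins [[538.7, -29.0], [531.8, -74.8]]
[535.24237266 -51.87201991] 8.664450560480118 46.28448827556811
ribs [[509.8, -25.2], [567.8, -33.6], [502.6, -71.2], [560.5, -79.7]]
[535.17915881 -52.4082939 ]
bay floor2 [[504.3, -46.4], [565.0, -55.2]]
pack top corners [[504.3, -76.7], [553.4, -83.9], [550.2, -119.0], [497.4, -111.3]]
[[407.89780092 379.76300884]]
```

Run:
```python
from h import *
go(([.5279,-.1006,.036],81.34,4),([.5279,-.1006,.0165],81.34,4))
```

```text
4 x [-0.0005, 0.0013, 0.0313, -0.0, 0.0, 0.0002]
4 x [0.0, 0.0, 0.0097, 0.0, 0.0, 0.0]
```

Call:
servo_tool(commands=[-0.0005,0.0013,0.0313,0,0,0.0002,-1,-0.0005,0.0013,0.0313,0,0,0.0002,-1,-0.0005,0.0013,0.0313,0,0,0.0002,-1,-0.0005,0.0013,0.0313,0,0,0.0002,-1,0,0,0.0097,0,0,0,-1,0,0,0.0097,0,0,0,-1,0,0,0.0097,0,0,0,-1,0,0,0.0097,0,0,0,-1,0,0,0,0,0,0,-1,0,0,0,0,0,0,-1])

```text
t: 7.98
tcp_pos: [0.5269, -0.0988, 0.0194]
tool_rot: [0.759, 0.651, 0.0, -0.002]
force: [-1.4, 10.5, 19.2]
finger_gap: 0.623
gripper_force: 73.8
```

Run:
```python
from h import *
st()
p=manip.snapshot('wrist'); save(p,'w5.png')
cv2.imwrite('pics/w5b.png',cv2.resize(cv2.imread('pics/w5.png')[130:340,120:420],None,fx=2.5,fy=2.5,interpolation=cv2.INTER_CUBIC))
```

```text
t 7.98 tcp [ 0.5269 -0.0988  0.0194] F [-1.4 10.5 19.2] gap 0.623 gf 73.8 q [-0.4   0.75  1.8   0.    0.6  -0.24]
[[0.153, 0.988, -0.001], [0.988, -0.153, 0.003], [0.003, -0.002, -1.0]]
```

View pics/w5b.png

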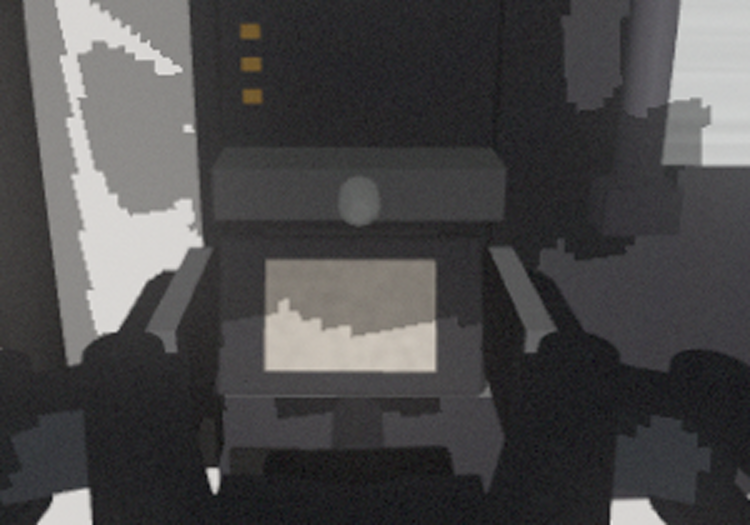

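Call:
servo_tool(commands=[0.0022,0,0,0,0,0,-1,0.0022,0,0,0,0,0,-1,0,0,0,0,0,0,-1,0,0,0,0,0,0,-1])

```text
t: 8.37
tcp_pos: [0.5272, -0.0984, 0.0192]
tool_rot: [0.759, 0.651, -0.0, -0.001]
force: [-2.8, 4.0, 17.9]
finger_gap: 0.62
gripper_force: 73.4
```

Call:
servo_tool(commands=[0.001,0,-0.002,0,0,0,-1,0,0,-0.002,0,0,0,-1,0,0,0,0,0,0,0.4,0,0,0,0,0,0,0.5,0,0,0,0,0,0,0.5,0,0,0,0,0,0,0.5,0,0,-0.04,0,0,0,0.5,0,0,-0.06,0,0,0,0.5,0,0,-0.06,0,0,0,0.5,0,0,0,0,0,0,0.5])

```text
t: 9.2
tcp_pos: [0.532, -0.0994, 0.103]
tool_rot: [0.759, 0.651, 0.002, 0.004]
force: [0.9, -0.3, 0.3]
finger_gap: 0.751
gripper_force: 0.0
```

Run:
```python
from h import *
st()
p=manip.snapshot('wrist'); save(p,'w6.png')
for z in (.025,.03):
  for d in manip.silhouettes(p,'pack1')[:3]: print(round(d['conf'],2),d['box'],rect(p,d['pixels'],z))
cv2.imwrite('pics/w6b.png',cv2.resize(cv2.imread('pics/w6.png')[60:360,120:420],None,fx=2,fy=2,interpolation=cv2.INTER_CUBIC))
```

```text
t 9.2 tcp [ 0.532  -0.0994  0.103 ] F [ 0.9 -0.3  0.3] gap 0.751 gf 0.0 q [-0.39  0.6   1.76  0.    0.77 -0.24]
[[0.152, 0.988, 0.009], [0.988, -0.152, -0.004], [-0.002, 0.009, -1.0]]
0.69 [217.8, 179.3, 72.3, 45.5] (526.8, -101.4, 56.9, 36.5, -10.2)
0.69 [217.8, 179.3, 72.3, 45.5] (527.1, -99.8, 55.6, 35.7, -10.2)
```

View pics/w6b.png

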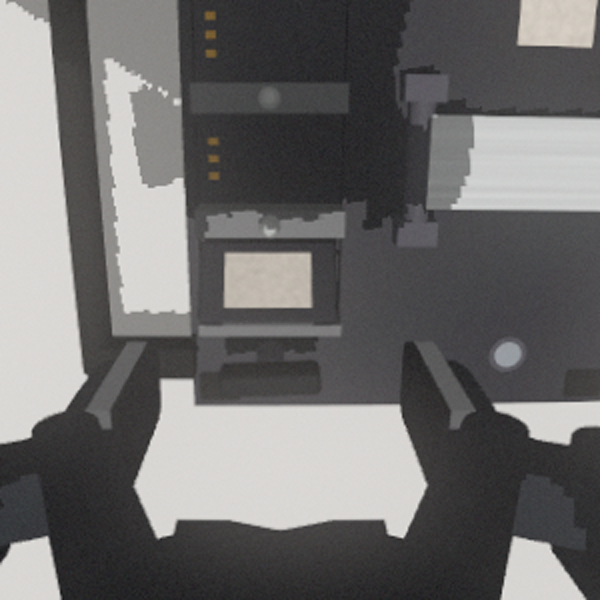

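The pack sits between its ribs at (268,280). I'll tap it with closed fingers to check that it is at floor height.

Run:
```python
from h import *
go(([.5278,-.1000,.034],81.34,4),([.5278,-.1000,.022],81.34,3))
```

```text
4 x [-0.001, -0.0003, 0.0322, -0.0, -0.0, -0.0001]
3 x [0.0, 0.0, 0.008, 0.0, 0.0, 0.0]
```

Call:
servo_tool(commands=[0,0,0,0,0,0,-1,0,0,0,0,0,0,-1,0,0,0,0,0,0,-1,0,0,0,0,0,0,-1,-0.001,-0.0003,0.0322,0,0,0,-1,-0.001,-0.0003,0.0322,0,0,0,-1,-0.001,-0.0003,0.0322,0,0,0,-1,-0.001,-0.0003,0.0322,0,0,0,-1,0,0,0,0,0,0,-1])

```text
t: 10.1
tcp_pos: [0.5272, -0.0999, 0.0323]
tool_rot: [0.759, 0.651, -0.001, -0.001]
force: [-1.0, -0.2, -0.4]
finger_gap: -0.0
gripper_force: 0.0
```

Call:
servo_tool(commands=[0,0,0.008,0,0,0,-1,0,0,0.008,0,0,0,-1,0,0,0.008,0,0,0,-1,0,0,0,0,0,0,-1,0,0,0,0,0,0,-1])

```text
t: 10.52
tcp_pos: [0.5281, -0.1001, 0.025]
tool_rot: [0.759, 0.651, 0.0, 0.001]
force: [-3.3, 0.6, 21.1]
finger_gap: -0.002
gripper_force: 10.5
```

Run:
```python
from h import *
go(([.5278,-.1000,.10],81.34,2),([.5876,-.3494,.13],101,8))
```

```text
2 x [0.0, -0.0002, -0.075, 0.0001, 0.0, -0.0001]
8 x [-0.0626, 0.0151, -0.0075, 0.0, 0.0, -0.0068]
```

Call:
servo_tool(commands=[0,0,-0.075,0,0,0,-1,0,0,-0.075,0,0,0,-1,-0.0626,0.0151,-0.0075,0,0,-0.0068,0.5,-0.0626,0.0151,-0.0075,0,0,-0.0068,0.5,-0.0626,0.0151,-0.0075,0,0,-0.0068,0.5,-0.0626,0.0151,-0.0075,0,0,-0.0068,0.5,-0.0626,0.0151,-0.0075,0,0,-0.0068,0.5,-0.0626,0.0151,-0.0075,0,0,-0.0068,0.5,-0.0626,0.0151,-0.0075,0,0,-0.0068,0.5,-0.0626,0.0151,-0.0075,0,0,-0.0068,0.5,0,0,0,0,0,0,0.5,0,0,0,0,0,0,0.5])

```text
t: 11.52
tcp_pos: [0.5876, -0.3514, 0.1272]
tool_rot: [0.638, 0.77, 0.0, 0.001]
force: [-0.1, -0.1, 1.9]
finger_gap: 0.757
gripper_force: 0.0
```

Run:
```python
from h import *
st()
p=manip.snapshot('wrist'); save(p,'w7.png')
for d in manip.silhouettes(p,'cover')[:3]: print(round(d['conf'],2),d['box'],rect(p,d['pixels'],.005))
cv2.imwrite('pics/w7b.png',cv2.resize(cv2.imread('pics/w7.png'),(768,576),interpolation=cv2.INTER_CUBIC))
t=manip.snapshot('top')
for d in manip.silhouettes(t,'pack1'): print(round(d['conf'],2),d['box'],rect(t,d['pixels'],.015))
```

```text
t 11.52 tcp [ 0.5876 -0.3514  0.1272] F [-0.1 -0.1  1.9] gap 0.757 gf 0.0 q [-0.7   0.72  1.36  0.    1.06 -0.89]
[[-0.186, 0.983, 0.001], [0.983, 0.186, -0.001], [-0.001, 0.001, -1.0]]
0.81 [228.9, 99.8, 67.1, 153.4] (587.9, -349.1, 146.8, 62.8, -79.2)
0.78 [359.8, 186.4, 100.5, 64.1] (741.4, -355.4, 103.0, 45.2, -3.1)
```

View pics/w7b.png

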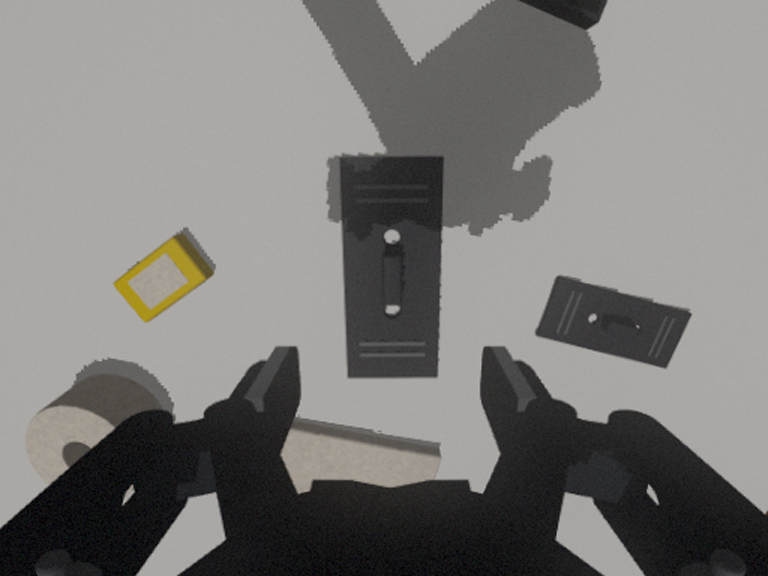

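The large cover is at (392,265), 147 x 63 mm by measurement. The small decoy is at (615,322), and there are no further dark packs in view. I grip the cover's bar now.

Run:
```python
from h import *
go(([.5878,-.3492,.03],100.8,4),([.5878,-.3492,.008],100.8,2))
```

```text
4 x [-0.001, 0.0005, 0.0483, -0.0001, -0.0001, 0.0001]
2 x [0.0, 0.0, 0.022, 0.0, 0.0, 0.0]
```

Call:
servo_tool(commands=[0,0,0.08,0,0,0,-0.3,0,0,0.08,0,0,0,-0.3,0,0,0,0,0,0,-0.3,0,0,0,0,0,0,-0.3,0,0,0,0,0,0,-0.3,0,0,0,0,0,0,-0.3])

```text
t: 12.22
tcp_pos: [0.5891, -0.3505, 0.0505]
tool_rot: [0.637, 0.771, -0.0, 0.003]
force: [0.7, 0.2, 0.7]
finger_gap: 0.348
gripper_force: 0.0
```

Run:
```python
from h import *
st()
go(([.5878,-.3492,.008],100.8,3))
```

```text
t 12.22 tcp [ 0.5891 -0.3505  0.0505] F [0.7 0.2 0.7] gap 0.348 gf 0.0 q [-0.7   0.82  1.39  0.    0.92 -0.89]
[[-0.189, 0.982, 0.004], [0.982, 0.189, -0.004], [-0.004, 0.004, -1.0]]
3 x [0.0011, -0.0008, 0.0283, 0.0002, 0.0002, 0.0001]
```

Call:
servo_tool(commands=[0.0008,-0.0004,0.0283,0,0,0,-0.3,0.0008,-0.0004,0.0283,0,0,0,-0.3,0.0004,-0.0004,0.0283,0,0,0,-0.3,0,0,0,0,0,0,-0.3,0,0,0,0,0,0,-0.7,0,0,0,0,0,0,-1,0,0,0,0,0,0,-1,0,0,0,0,0,0,-1,0,0,0,0,0,0,-1,0,0,0,0,0,0,-1], force=60)

```text
t: 13.05
tcp_pos: [0.5874, -0.3495, 0.0056]
tool_rot: [0.637, 0.771, -0.0, 0.001]
force: [-0.1, 0.5, 7.6]
finger_gap: 0.123
gripper_force: 63.4
```

Run:
```python
from h import *
st()
p=manip.snapshot('wrist'); save(p,'w8.png')
for d in manip.silhouettes(p,'cover')[:2]: print(round(d['conf'],2),d['box'],rect(p,d['pixels'],.005))
go(([.5878,-.3492,.11],100.8,3),([.5352,-.0526,.11],81.34,9))
```

```text
t 13.05 tcp [ 0.5874 -0.3495  0.0056] F [-0.1  0.5  7.6] gap 0.123 gf 63.4 q [-0.7   0.88  1.41 -0.    0.85 -0.89]
[[-0.188, 0.982, 0.002], [0.982, 0.188, -0.002], [-0.002, 0.002, -1.0]]
0.77 [196.2, 101.2, 130.0, 226.0] (585.3, -340.7, 128.2, 62.8, -79.1)
0.75 [417.8, 243.9, 92.8, 82.0] (726.2, -353.4, 75.3, 43.4, -4.5)
3 x [0.0001, 0.0004, -0.0696, 0.0001, 0.0001, 0.0]
9 x [0.0666, -0.0093, 0.0, 0.0, 0.0, 0.006]
```

Call:
servo_tool(commands=[0,0,-0.07,0,0,0,-1,0,0,-0.07,0,0,0,-1,0,0,-0.07,0,0,0,-1,0.0666,-0.0093,0,0,0,0.006,-1,0.0666,-0.0093,0,0,0,0.006,-1,0.0666,-0.0093,0,0,0,0.006,-1,0.0666,-0.0093,0,0,0,0.006,-1,0.0666,-0.0093,0,0,0,0.006,-1,0.0666,-0.0093,0,0,0,0.006,-1,0.0666,-0.0093,0,0,0,0.006,-1,0.0666,-0.0093,0,0,0,0.006,-1,0.0666,-0.0093,0,0,0,0.006,-1])

```text
t: 14.15
tcp_pos: [0.532, -0.0505, 0.1086]
tool_rot: [0.759, 0.651, -0.001, -0.001]
force: [-0.2, 0.3, -0.3]
finger_gap: 0.118
gripper_force: 61.9
```

Call:
servo_tool(commands=[0,0,0,0,0,0,-1,0,0,0,0,0,0,-1,0,0,0,0,0,0,-1,0,0,0,0,0,0,-1])

```text
t: 14.48
tcp_pos: [0.5337, -0.0532, 0.1093]
tool_rot: [0.758, 0.652, -0.0, 0.0]
force: [0.4, -0.4, -0.5]
finger_gap: 0.122
gripper_force: 62.0
```

Run:
```python
from h import *
st()
p=manip.snapshot('wrist'); save(p,'w9.png'); np.save('w9.npy',np.array([p],dtype=object))
for d in manip.silhouettes(p,'cover')[:2]: print(round(d['conf'],2),d['box'],rect(p,d['pixels'],.110))
cv2.imwrite('pics/w9b.png',cv2.resize(cv2.imread('pics/w9.png'),(800,600),interpolation=cv2.INTER_CUBIC))
st()
```

```text
t 14.48 tcp [ 0.5337 -0.0532  0.1093] F [ 0.4 -0.4 -0.5] gap 0.122 gf 62.0 q [-0.31  0.59  1.76 -0.    0.79 -0.16]
[[0.15, 0.989, 0.0], [0.989, -0.15, -0.0], [-0.0, 0.0, -1.0]]
0.72 [199.6, 100.7, 127.8, 226.8] (534.5, -44.0, 126.5, 61.2, 81.3)
t 14.58 tcp [ 0.5337 -0.0535  0.1095] F [-0.1 -0.1 -1.2] gap 0.119 gf 62.0 q [-0.31  0.59  1.76 -0.    0.79 -0.16]
[[0.151, 0.988, 0.0], [0.988, -0.151, -0.0], [-0.0, 0.0, -1.0]]
```

View pics/w9b.png

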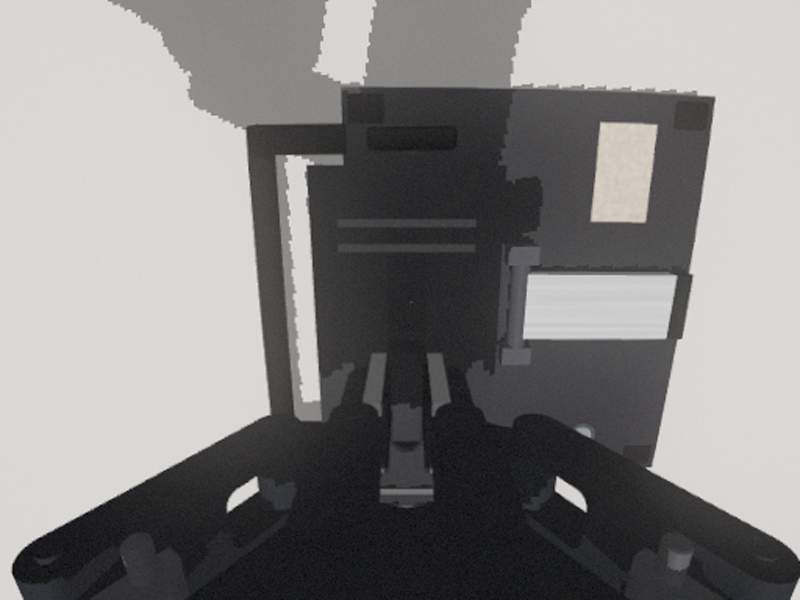

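Run:
```python
from h import *
p=dict(np.load('w9.npy',allow_pickle=True)[0])
y=np.array([.15,.989,0]);x=np.array([.989,-.15,0]);t=np.array([.5337,-.0534,.1087])
print('exp end corners',w2pix(p,[t+.073*y-.031*x,t+.073*y+.031*x])/.64)
for px in [(308,165),(407,165),(500,165)]:
    print(((pix2w(p,[(px[0]*.64,px[1]*.64)],.1087)[0]-t)@np.c_[x,y]*1000).round(1))
g=cv2.cvtColor(p['img'],cv2.COLOR_RGB2GRAY).astype(int); print(g[95:118,250],g[100,190:215],g[120,190:215],g[120,308:330])
print('latch2',pix2w(p,[(412*.64,138*.64)],.046))
print('exp latch2', w2pix(p,[[.5352+.084*.1506,-.0526+.084*.9886,.046]])/.64)
```

```text
exp end corners [[307.62881301 163.3457303 ]
 [508.64392659 163.31631588]]
[-30.9  72.5]
[-0.4 72.4]
[28.4 72.5]
[33 37 48 46 44 44 43 41 52 45 44 48 46 46 44 44 42 46 38 46 48 44 43] [213 213 215 153 135 136 136 136 136 135 135 137 136 136 133 135 135 133
 134 134 136 133 135 134 135] [214 213 213 212 213 214 206  63  58  61  61  62  61  58  57  57  56  57
  56  55  58  56  56  52  56] [40 40 35 42 39 39 40 40 38 46 39 38 41 42 40 42 39 40 40 41 42 39]
latch2 [[0.54829388 0.02979672 0.046     ]]
exp latch2 [[410.77799991 136.63781092]]
```

Call:
servo_tool(commands=[0.0022,0.0027,0.0425,0,0,0,-1,0,0,0.0425,0,0,0,-1,0,0,0.042,0,0,0,-1,0,0,0,0,0,0,-1,0,0,0,0,0,0,-1,0,0,0,0,0,0,-1])

```text
t: 15.08
tcp_pos: [0.5356, -0.0521, 0.0469]
tool_rot: [0.758, 0.652, 0.0, 0.0]
force: [-0.9, 0.3, 0.1]
finger_gap: 0.119
gripper_force: 61.9
```

Run:
```python
from h import *
st()
```

```text
t 15.08 tcp [ 0.5356 -0.0521  0.0469] F [-0.9  0.3  0.1] gap 0.119 gf 61.9 q [-0.3   0.7   1.79 -0.    0.65 -0.15]
[[0.151, 0.989, 0.001], [0.989, -0.151, -0.0], [-0.0, 0.001, -1.0]]
```

Lower in small steps.

Call:
servo_tool(commands=[0,0,0.008,0,0,0,-1,0,0,0.008,0,0,0,-1,0,0,0.007,0,0,0,-1,0,0,0.006,0,0,0,-1,0,0,0,0,0,0,-1,0,0,0,0,0,0,-1])

```text
t: 15.58
tcp_pos: [0.5354, -0.0514, 0.0318]
tool_rot: [0.758, 0.652, 0.0, 0.0]
force: [0.4, -1.5, -0.9]
finger_gap: 0.121
gripper_force: 61.9
```

Call:
servo_tool(commands=[0,0,0.004,0,0,0,-1,0,0,0,0,0,0,-1,0,0,0,0,0,0,-1])

```text
t: 15.83
tcp_pos: [0.5354, -0.0514, 0.0316]
tool_rot: [0.758, 0.652, 0.0, 0.001]
force: [-0.2, -0.1, 12.2]
finger_gap: 0.121
gripper_force: 64.2
```

Call:
servo_tool(commands=[0,0,0,0,0,0,-0.4,0,0,0,0,0,0,-0.3,0,0,0,0,0,0,-0.3,0,0,-0.04,0,0,0,-0.3,0,0,-0.07,0,0,0,-0.3,0,0,-0.07,0,0,0,-0.3,0,0,0,0,0,0,-0.3,0,0,0,0,0,0,-0.3,0,0,0,0,0,0,-0.3])

```text
t: 16.58
tcp_pos: [0.5341, -0.0509, 0.1194]
tool_rot: [0.758, 0.652, -0.0, -0.001]
force: [-0.1, -0.3, -0.2]
finger_gap: 0.349
gripper_force: 0.0
```

Run:
```python
from h import *
st()
p=manip.snapshot('wrist'); save(p,'w10.png'); np.save('w10.npy',np.array([p],dtype=object))
for d in manip.silhouettes(p,'cover')[:2]: print('cover',round(d['conf'],2),d['box'],rect(p,d['pixels'],.031))
for d in manip.silhouettes(p,'latch1')[:3]: print('latch',round(d['conf'],2),d['box'],rect(p,d['pixels'],.046))
cv2.imwrite('pics/w10b.png',cv2.resize(cv2.imread('pics/w10.png'),(800,600),interpolation=cv2.INTER_CUBIC))
```

```text
t 16.58 tcp [ 0.5341 -0.0509  0.1194] F [-0.1 -0.3 -0.2] gap 0.349 gf 0.0 q [-0.3   0.57  1.75  0.    0.81 -0.15]
[[0.149, 0.989, -0.001], [0.989, -0.149, 0.0], [0.0, -0.001, -1.0]]
cover 0.79 [223.6, 104.3, 80.9, 171.2] (534.8, -51.7, 145.5, 62.7, 81.5)
cover 0.5 [235.0, 84.9, 55.6, 17.4] (548.0, 30.3, 41.5, 11.9, -7.2)
latch 0.74 [234.1, 84.2, 57.6, 19.0] (547.7, 29.3, 38.9, 10.4, -8.6)
latch 0.7 [240.6, 269.6, 44.2, 28.3] (523.6, -127.0, 38.7, 25.5, -8.4)
```

View pics/w10b.png

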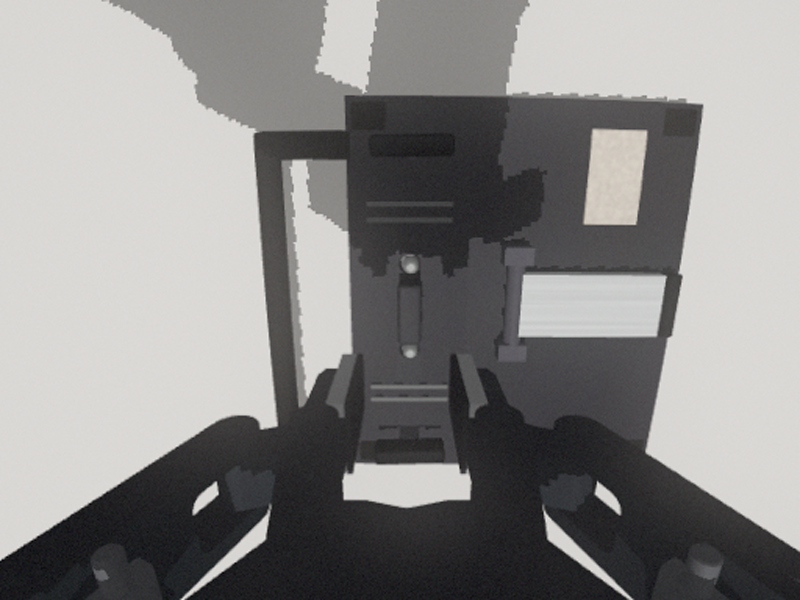

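The cover is seated with both pins showing through its holes, at (409,264) and (409,351). Next are the latches, starting with latch2.

Run:
```python
from h import *
go(([.5479,.0306,.07],-8.66,14),([.5479,.0306,.034],-8.66,3),([.5479,.0306,.034],36,7))
```

```text
14 x [0.01, -0.0085, 0.0069, -0.0, 0.0, 0.0179]
3 x [0.0, 0.0, 0.024, 0.0, 0.0, 0.0]
7 x [0.0, 0.0, 0.0, 0.0, 0.0, -0.0177]
```

Call:
servo_tool(commands=[0.01,-0.0085,0.0069,0,0,0.0179,-0.3,0.01,-0.0085,0.0069,0,0,0.0179,-0.3,0.01,-0.0085,0.0069,0,0,0.0179,-0.3,0.01,-0.0085,0.0069,0,0,0.0179,-0.3,0.01,-0.0085,0.0069,0,0,0.0179,-0.3,0.01,-0.0085,0.0069,0,0,0.0179,-0.3,0.01,-0.0085,0.0069,0,0,0.0179,-0.3,0.01,-0.0085,0.0069,0,0,0.0179,-0.3,0.01,-0.0085,0.0069,0,0,0.0179,-0.3,0.01,-0.0085,0.0069,0,0,0.0179,-0.3,0.01,-0.0085,0.0069,0,0,0.0179,-0.3,0.01,-0.0085,0.0069,0,0,0.0179,-0.3])

```text
t: 17.73
tcp_pos: [0.5386, 0.0221, 0.0767]
tool_rot: [0.999, 0.033, -0.002, -0.0]
force: [-0.1, 0.4, 0.0]
finger_gap: 0.353
gripper_force: 0.0
```

Call:
servo_tool(commands=[0.01,-0.0085,0.0069,0,0,0.0179,-0.3,0.01,-0.0085,0.0069,0,0,0.0179,-0.3,0,0,0,0,0,0,-0.3,0,0,0,0,0,0,-0.3,0,0,0,0,0,0,-0.3])

```text
t: 18.15
tcp_pos: [0.5487, 0.0301, 0.0708]
tool_rot: [0.997, -0.076, -0.001, -0.0]
force: [0.7, -1.1, -0.1]
finger_gap: 0.351
gripper_force: 0.0
```

Run:
```python
from h import *
st()
p=manip.snapshot('wrist')
for d in manip.silhouettes(p,'latch1')[:3]: print('latch',round(d['conf'],2),d['box'],rect(p,d['pixels'],.046))
go(([.5479,.0306,.034],-8.66,3))
```

```text
t 18.15 tcp [0.5487 0.0301 0.0708] F [ 0.7 -1.1 -0.1] gap 0.351 gf 0.0 q [-0.15  0.67  1.75 -0.    0.73  1.57]
[[0.989, -0.151, -0.002], [-0.151, -0.989, 0.0], [-0.002, 0.0, -1.0]]
latch 0.71 [251.0, 186.2, 18.3, 66.3] (550.0, 30.2, 41.8, 10.6, -8.7)
latch 0.67 [481.5, 188.0, 30.5, 63.3] (524.9, -124.3, 45.5, 22.5, 6.7)
3 x [-0.0007, -0.0003, 0.0248, 0.0, 0.0001, -0.0001]
```

Call:
servo_tool(commands=[0,-0.0003,0.0248,0,0,0,-0.3,0,-0.0003,0.0248,0,0,0,-0.3,0,0,0.0244,0,0,0,-0.3,0,0,0,0,0,0,-0.3,0,0,0,0,0,0,-0.7,0,0,0,0,0,0,-1,0,0,0,0,0,0,-1,0,0,0,0,0,0,-1,0,0,0,0,0,0,-1], force=25)

```text
t: 19.0
tcp_pos: [0.5497, 0.0303, 0.0349]
tool_rot: [0.997, -0.077, 0.0, 0.0]
force: [-0.6, -1.5, -1.8]
finger_gap: 0.109
gripper_force: 27.7
```

Call:
servo_tool(commands=[0,0,0,0,0,-0.018,-1,0,0,0,0,0,-0.018,-1,0,0,0,0,0,-0.018,-1,0,0,0,0,0,-0.018,-1,0,0,0,0,0,0,-1])

```text
t: 19.42
tcp_pos: [0.5497, 0.0305, 0.0349]
tool_rot: [0.989, 0.15, 0.0, 0.0]
force: [-0.2, 1.0, 0.1]
finger_gap: 0.107
gripper_force: 27.8
```

Call:
servo_tool(commands=[0,0,0,0,0,-0.018,-1,0,0,0,0,0,-0.018,-1,0,0,0,0,0,-0.018,-1,0,0,0,0,0,-0.018,-1,0,0,0,0,0,-0.018,-1,0,0,0,0,0,-0.018,-1,0,0,0,0,0,-0.018,-1,0,0,0,0,0,-0.018,-1,0,0,0,0,0,-0.018,-1,0,0,0,0,0,-0.018,-1,0,0,0,0,0,-0.008,-1,0,0,0,0,0,0,-1])

```text
t: 20.42
tcp_pos: [0.5486, 0.0307, 0.0348]
tool_rot: [0.739, 0.673, -0.0, -0.001]
force: [-2.7, 0.3, 2.8]
finger_gap: 0.107
gripper_force: 28.2
```

Run:
```python
from h import *
s=st(); print(s['ft_torque'])
```

```text
t 20.42 tcp [0.5486 0.0307 0.0348] F [-2.7  0.3  2.8] gap 0.107 gf 28.2 q [-0.15  0.73  1.76  0.    0.65 -0.05]
[[0.094, 0.996, -0.002], [0.996, -0.094, 0.0], [0.0, -0.002, -1.0]]
[-0.0328823   0.37360751 -0.13292852]
```

Call:
servo_tool(commands=[0,0,0,0,0,0,-0.5,0,0,0,0,0,0,-0.3,0,0,-0.03,0,0,0,-0.3,0,0,-0.05,0,0,0,-0.3,0,0,0,0,0,0,-0.3,0,0,0,0,0,0,-0.3])

```text
t: 20.92
tcp_pos: [0.5511, 0.0303, 0.0758]
tool_rot: [0.739, 0.674, 0.001, 0.002]
force: [-0.3, -0.6, 0.6]
finger_gap: 0.351
gripper_force: 0.0
```

Run:
```python
from h import *
st()
p=manip.snapshot('wrist')
for d in manip.silhouettes(p,'latch1')[:3]: print('latch',round(d['conf'],2),d['box'],rect(p,d['pixels'],.046))
for d in manip.silhouettes(p,'cover')[:1]: print('cover',round(d['conf'],2),d['box'],rect(p,d['pixels'],.031))
go(([.5232,-.1352,.075],-8.66,14))
```

```text
t 20.92 tcp [0.5511 0.0303 0.0758] F [-0.3 -0.6  0.6] gap 0.351 gf 0.0 q [-0.15  0.66  1.74 -0.    0.73 -0.06]
[[0.092, 0.996, 0.004], [0.996, -0.092, -0.001], [-0.0, 0.004, -1.0]]
latch 0.57 [246.2, 187.2, 19.9, 61.6] (548.0, 32.8, 41.4, 10.9, 84.7)
latch 0.56 [382.1, 278.3, 56.4, 47.7] (666.0, -32.1, 31.0, 13.2, -37.9)
latch 0.31 [145.5, 166.0, 314.6, 210.3] (578.7, 14.0, 206.8, 99.2, -6.1)
cover 0.74 [212.7, 221.7, 83.8, 105.2] (542.7, -20.3, 86.4, 58.9, 86.0)
14 x [-0.0206, 0.0171, -0.0002, -0.0, 0.0, 0.0185]
```

Run:
```python
from h import *
go(([.533,-.137,.09],-5.3,14))
```

```text
14 x [-0.02, 0.0177, -0.0023, -0.0, 0.0, 0.0179]
```

Call:
servo_tool(commands=[-0.02,0.0177,-0.0023,0,0,0.0179,-0.3,-0.02,0.0177,-0.0023,0,0,0.0179,-0.3,-0.02,0.0177,-0.0023,0,0,0.0179,-0.3,-0.02,0.0177,-0.0023,0,0,0.0179,-0.3,-0.02,0.0177,-0.0023,0,0,0.0179,-0.3,-0.02,0.0177,-0.0023,0,0,0.0179,-0.3,-0.02,0.0177,-0.0023,0,0,0.0179,-0.3,-0.02,0.0177,-0.0023,0,0,0.0179,-0.3,-0.02,0.0177,-0.0023,0,0,0.0179,-0.3,-0.02,0.0177,-0.0023,0,0,0.0179,-0.3,-0.02,0.0177,-0.0023,0,0,0.0179,-0.3,-0.02,0.0177,-0.0023,0,0,0.0179,-0.3])

```text
t: 22.07
tcp_pos: [0.5512, -0.1185, 0.0872]
tool_rot: [0.998, 0.062, -0.001, -0.0]
force: [0.2, 0.6, 0.4]
finger_gap: 0.348
gripper_force: 0.0
```

Call:
servo_tool(commands=[-0.02,0.0177,-0.0023,0,0,0.0179,-0.3,-0.02,0.0177,-0.0023,0,0,0.0179,-0.3,0,0,0,0,0,0,-0.3,0,0,0,0,0,0,-0.3,0,0,0,0,0,0,-0.3])

```text
t: 22.48
tcp_pos: [0.5333, -0.1367, 0.09]
tool_rot: [0.999, -0.046, -0.0, -0.0]
force: [0.4, -0.2, -0.1]
finger_gap: 0.346
gripper_force: 0.0
```

Run:
```python
from h import *
st()
p=manip.snapshot('wrist'); save(p,'w11.png'); np.save('w11.npy',np.array([p],dtype=object))
for d in manip.silhouettes(p,'latch1')[:3]: print('latch',round(d['conf'],2),d['box'],rect(p,d['pixels'],.046))
for d in manip.silhouettes(p,'cover')[:1]: print('cover',round(d['conf'],2),d['box'],rect(p,d['pixels'],.031))
for d in manip.silhouettes(p,'kickstand')[:1]: print('ks',round(d['conf'],2),d['box'],rect(p,d['pixels'],.025))
cv2.imwrite('pics/w11b.png',cv2.resize(cv2.imread('pics/w11.png'),(800,600),interpolation=cv2.INTER_CUBIC))
```

```text
t 22.48 tcp [ 0.5333 -0.1367  0.09  ] F [ 0.4 -0.2 -0.1] gap 0.346 gf 0.0 q [-0.45  0.64  1.74  0.    0.77  1.21]
[[0.996, -0.093, -0.0], [-0.093, -0.996, 0.0], [-0.0, -0.0, -1.0]]
latch 0.96 [254.2, 182.6, 18.1, 60.7] (532.3, -136.5, 42.9, 11.5, -4.2)
latch 0.61 [8.6, 193.1, 58.8, 27.9] (551.9, 24.4, 47.8, 17.5, 85.4)
cover 0.89 [51.4, 164.2, 195.0, 82.3] (539.7, -52.2, 145.4, 62.8, 84.3)
ks 0.89 [111.8, 0.0, 62.1, 134.8] (636.4, -64.1, 89.4, 45.7, -7.9)
```

View pics/w11b.png

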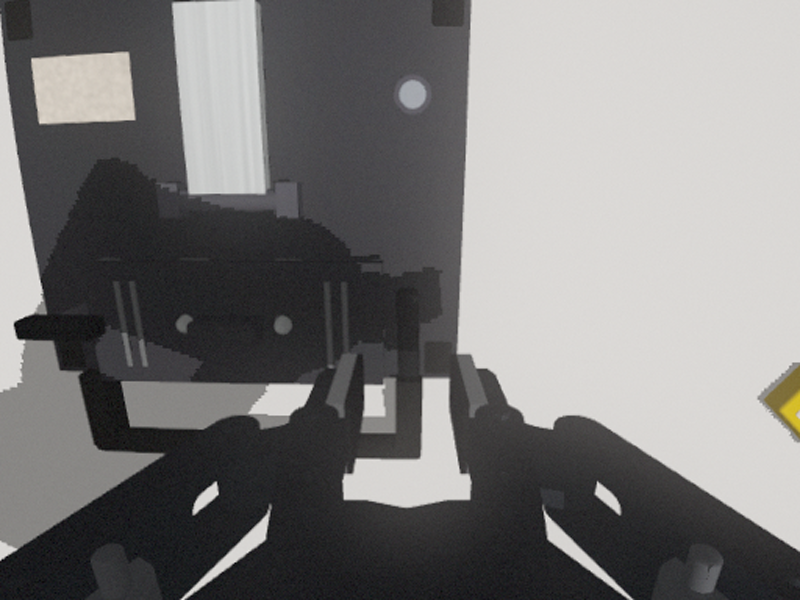

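Latch2 lies across the cover's end at (60,327). The tablet turned about 3° in the process. Latch1 is at (408,318), right under the tool.

Call:
servo_tool(commands=[-0.0006,0,0.037,0,0,0,-0.3,-0.0006,0,0.037,0,0,0,-0.3,0,0,0.037,0,0,0,-0.3,0,0,0,0,0,0,-0.3,0,0,0,0,0,0,-0.7,0,0,0,0,0,0,-1,0,0,0,0,0,0,-1,0,0,0,0,0,0,-1,0,0,0,0,0,0,-1])

```text
t: 23.43
tcp_pos: [0.5328, -0.1369, 0.0355]
tool_rot: [0.999, -0.047, 0.0, 0.0]
force: [0.1, 0.5, -4.1]
finger_gap: 0.107
gripper_force: 27.8
```

Call:
servo_tool(commands=[0,0,0,0,0,-0.018,-1,0,0,0,0,0,-0.018,-1,0,0,0,0,0,-0.018,-1,0,0,0,0,0,-0.018,-1,0,0,0,0,0,-0.018,-1,0,0,0,0,0,-0.018,-1,0,0,0,0,0,-0.018,-1,0,0,0,0,0,-0.018,-1,0,0,0,0,0,-0.018,-1,0,0,0,0,0,-0.018,-1,0,0,0,0,0,-0.018,-1,0,0,0,0,0,-0.018,-1])

```text
t: 24.43
tcp_pos: [0.5323, -0.1368, 0.0354]
tool_rot: [0.806, 0.592, -0.0, -0.0]
force: [-0.8, 0.8, -2.6]
finger_gap: 0.106
gripper_force: 27.9
```

Call:
servo_tool(commands=[0,0,0,0,0,-0.018,-1,0,0,0,0,0,-0.018,-1,0,0,0,0,0,0,-1])

```text
t: 24.68
tcp_pos: [0.5329, -0.1372, 0.0355]
tool_rot: [0.735, 0.678, 0.0, 0.001]
force: [0.0, -0.0, -3.9]
finger_gap: 0.108
gripper_force: 27.8
```

Run:
```python
from h import *
s=st(); print(s['ft_torque'])
```

```text
t 24.68 tcp [ 0.5329 -0.1372  0.0355] F [ 0.  -0.  -3.9] gap 0.108 gf 27.8 q [-0.46  0.73  1.76  0.    0.65 -0.37]
[[0.081, 0.997, 0.001], [0.997, -0.081, -0.0], [-0.0, 0.001, -1.0]]
[ 0.11899153 -0.08672185  0.01141858]
```

Call:
servo_tool(commands=[0,0,0,0,0,-0.007,-1,0,0,0,0,0,0,-1])

```text
t: 24.85
tcp_pos: [0.5332, -0.1374, 0.0354]
tool_rot: [0.721, 0.693, 0.0, 0.001]
force: [-0.3, -0.2, -3.0]
finger_gap: 0.105
gripper_force: 28.0
```

Run:
```python
from h import *
s=st(); print(s['ft_torque'])
```

```text
t 24.85 tcp [ 0.5332 -0.1374  0.0354] F [-0.3 -0.2 -3. ] gap 0.105 gf 28.0 q [-0.46  0.73  1.76  0.    0.65 -0.41]
[[0.041, 0.999, 0.002], [0.999, -0.041, -0.001], [-0.001, 0.002, -1.0]]
[ 0.04077087 -0.21495988 -0.02769743]
```

Call:
servo_tool(commands=[0,0,0,0,0,0,-0.5,0,0,0,0,0,0,-0.3,0,0,-0.03,0,0,0,-0.3,0,0,-0.07,0,0,0,-0.3,0.06,0,-0.06,0,0,0,-0.3,0.06,0,-0.06,0,0,0,-0.3,0,0,0,0,0,0,-0.3,0,0,0,0,0,0,-0.3])

```text
t: 25.52
tcp_pos: [0.5358, -0.0772, 0.1462]
tool_rot: [0.72, 0.694, 0.001, 0.002]
force: [-0.1, 0.3, -0.3]
finger_gap: 0.356
gripper_force: 0.0
```

Run:
```python
from h import *
st()
p=manip.snapshot('wrist'); save(p,'w12.png'); np.save('w12.npy',np.array([p],dtype=object))
for d in manip.silhouettes(p,'latch1')[:3]: print('latch',round(d['conf'],2),d['box'],rect(p,d['pixels'],.046))
for d in manip.silhouettes(p,'cover')[:1]: print('cover',round(d['conf'],2),d['box'],rect(p,d['pixels'],.031))
for d in manip.silhouettes(p,'kickstand')[:1]: print('ks',round(d['conf'],2),d['box'],rect(p,d['pixels'],.025))
cv2.imwrite('pics/w12b.png',cv2.resize(cv2.imread('pics/w12.png'),(800,600),interpolation=cv2.INTER_CUBIC))
```

```text
t 25.52 tcp [ 0.5358 -0.0772  0.1462] F [-0.1  0.3 -0.3] gap 0.356 gf 0.0 q [-0.35  0.53  1.73 -0.    0.88 -0.31]
[[0.036, 0.999, 0.004], [0.999, -0.036, -0.002], [-0.002, 0.004, -1.0]]
latch 0.79 [251.6, 33.7, 14.7, 54.4] (539.0, 29.4, 40.0, 10.9, 85.3)
latch 0.68 [252.2, 228.2, 15.7, 45.4] (532.2, -135.0, 42.0, 10.3, 87.8)
latch 0.5 [316.4, 137.4, 100.2, 49.0] (629.8, -53.6, 91.6, 41.8, -1.8)
cover 0.65 [224.1, 74.7, 74.6, 161.5] (535.1, -53.4, 147.5, 63.8, 87.9)
ks 0.55 [315.7, 133.5, 101.4, 54.1] (638.1, -58.0, 100.1, 45.5, -2.1)
```

View pics/w12b.png

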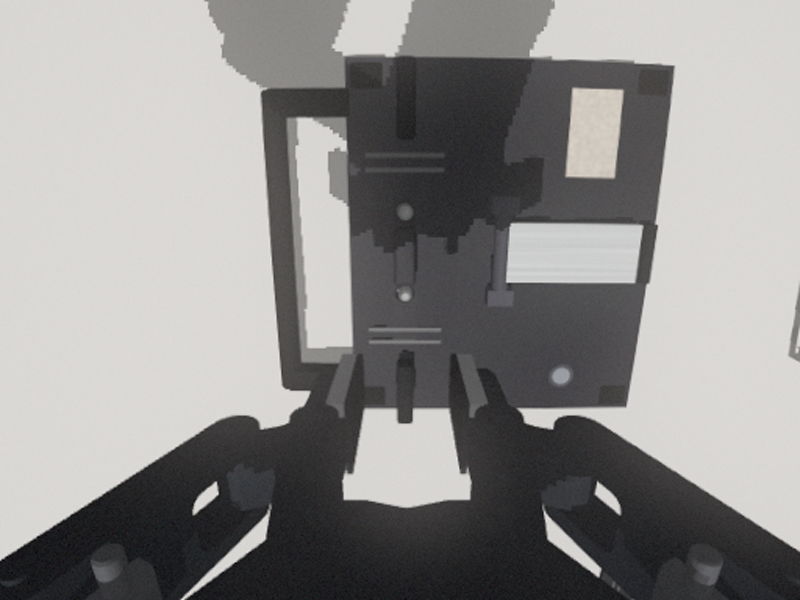

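Both latches lie along the tablet's y, at (405,97) and (405,387), across the cover's ends. Next is the kickstand, with its tip at (648,253).

Run:
```python
from h import *
go(([.671,-.058,.09],-2.2,14))
```

```text
14 x [0.0175, 0.0134, 0.0075, -0.0, 0.0, 0.0178]
```

Call:
servo_tool(commands=[0.0175,0.0134,0.0075,0,0,0.0178,0.1,0.0175,0.0134,0.0075,0,0,0.0178,0.1,0.0175,0.0134,0.0075,0,0,0.0178,0.1,0.0175,0.0134,0.0075,0,0,0.0178,0.1,0.0175,0.0134,0.0075,0,0,0.0178,0.1,0.0175,0.0134,0.0075,0,0,0.0178,0.1,0.0175,0.0134,0.0075,0,0,0.0178,0.1,0.0175,0.0134,0.0075,0,0,0.0178,0.1,0.0175,0.0134,0.0075,0,0,0.0178,0.1,0.0175,0.0134,0.0075,0,0,0.0178,0.1,0.0175,0.0134,0.0075,0,0,0.0178,0.1,0.0175,0.0134,0.0075,0,0,0.0178,0.1])

```text
t: 26.72
tcp_pos: [0.6528, -0.047, 0.0967]
tool_rot: [0.996, 0.092, -0.002, -0.0]
force: [-0.8, -0.4, 0.0]
finger_gap: 0.551
gripper_force: 0.0
```

Call:
servo_tool(commands=[0.0175,0.0134,0.0075,0,0,0.0178,0.1,0.0175,0.0134,0.0075,0,0,0.0178,0.1,0,0,0,0,0,0,0.1,0,0,0,0,0,0,0.1,0,0,0,0,0,0,0.1])

```text
t: 27.13
tcp_pos: [0.671, -0.0572, 0.0903]
tool_rot: [1.0, -0.016, -0.001, -0.0]
force: [0.2, -0.2, 0.3]
finger_gap: 0.549
gripper_force: 0.0
```

Run:
```python
from h import *
st()
p=manip.snapshot('wrist'); save(p,'w13.png'); np.save('w13.npy',np.array([p],dtype=object))
for d in manip.silhouettes(p,'kickstand')[:1]: print('ks',round(d['conf'],2),d['box'],rect(p,d['pixels'],.025))
print(w2pix(p,[[.671,-.058,.025],[.6845,-.0585,.025]]))
cv2.imwrite('pics/w13b.png',p['img'][:,:,::-1][100:300,120:400])
```

```text
t 27.13 tcp [ 0.671  -0.0572  0.0903] F [ 0.2 -0.2  0.3] gap 0.549 gf 0.0 q [-0.25  0.76  1.41  0.    0.98  1.35]
[[0.999, -0.032, -0.003], [-0.032, -0.999, 0.001], [-0.003, -0.001, -1.0]]
ks 0.83 [237.4, 174.2, 50.9, 119.4] (641.3, -58.3, 99.3, 45.6, -1.8)
[[261.86895309 202.47091106]
 [261.99776788 185.38981048]]
```

View pics/w13b.png

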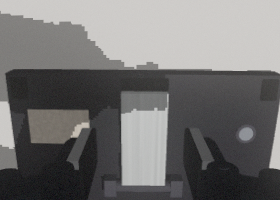

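Call:
servo_tool(commands=[0,0.001,0.05,0,0,0,0.1,0,0.001,0.05,0,0,0,0.1,0,0,0.032,0,0,0,0.1,0,0,0.011,0,0,0,0.1,0,0,0,0,0,0,0.1,0,0,0,0,0,0,-0.5,0,0,0,0,0,0,-1,0,0,0,0,0,0,-1,0,0,0,0,0,0,-1,0,0,0,0,0,0,-1], force=30)

```text
t: 28.07
tcp_pos: [0.6724, -0.0582, 0.021]
tool_rot: [1.0, -0.016, 0.0, 0.0]
force: [-2.1, -0.1, 0.6]
finger_gap: 0.403
gripper_force: 31.8
```

Call:
servo_tool(commands=[-0.0008,0,-0.0154,0,0,0,-1,-0.0023,0,-0.0152,0,0,0,-1,-0.0038,0,-0.0149,0,0,0,-1,0,0,0,0,0,0,-1,0,0,0,0,0,0,-1])

```text
t: 28.48
tcp_pos: [0.669, -0.0578, 0.0438]
tool_rot: [1.0, -0.017, 0.001, 0.0]
force: [-1.3, -0.3, -1.1]
finger_gap: 0.4
gripper_force: 30.7
```

Run:
```python
from h import *
s=st(); print(s['ft_torque'])
p=manip.snapshot('wrist'); save(p,'w14.png')
for d in manip.silhouettes(p,'kickstand')[:1]: print('ks',round(d['conf'],2),d['box'])
s=manip.snapshot('scene'); save(s,'s14.png')
for d in manip.silhouettes(s,'kickstand')[:2]: print('ks',round(d['conf'],2),d['box'])
```

```text
t 28.48 tcp [ 0.669  -0.0578  0.0438] F [-1.3 -0.3 -1.1] gap 0.4 gf 30.7 q [-0.25  0.82  1.43  0.    0.89  1.35]
[[0.999, -0.033, 0.001], [-0.033, -0.999, -0.0], [0.001, -0.0, -1.0]]
[0.12841833 0.04576139 0.06213348]
ks 0.82 [223.7, 207.7, 70.8, 119.0]
ks 0.42 [217.2, 199.2, 22.7, 9.6]
```

Still gripped at the bar's width. I continue the arc to the stop.

Call:
servo_tool(commands=[-0.0053,0,-0.0145,0,0,0,-1,-0.0067,0,-0.0139,0,0,0,-1,-0.008,0,-0.0131,0,0,0,-1,-0.0093,0,-0.0123,0,0,0,-1,-0.0105,0,-0.0113,0,0,0,-1,-0.0058,0,-0.005,0,0,0,-1,0,0,0,0,0,0,-1,0,0,0,0,0,0,-1])

```text
t: 29.35
tcp_pos: [0.6455, -0.0569, 0.0783]
tool_rot: [1.0, -0.017, -0.0, -0.0]
force: [-1.9, 1.0, -0.6]
finger_gap: 0.378
gripper_force: 30.8
```

Run:
```python
from h import *
s=st(); print(s['ft_torque'])
s=manip.snapshot('scene'); save(s,'s15.png')
a=cv2.imread('pics/s15.png')[140:260,180:340]; cv2.imwrite('pics/s15b.png',cv2.resize(a,None,fx=4,fy=4,interpolation=cv2.INTER_CUBIC))
```

```text
t 29.35 tcp [ 0.6455 -0.0569  0.0783] F [-1.9  1.  -0.6] gap 0.378 gf 30.8 q [-0.26  0.75  1.49  0.    0.91  1.34]
[[0.999, -0.034, -0.0], [-0.034, -0.999, 0.001], [-0.0, -0.001, -1.0]]
[ 0.09764128  0.21318354 -0.22839218]
```

View pics/s15b.png

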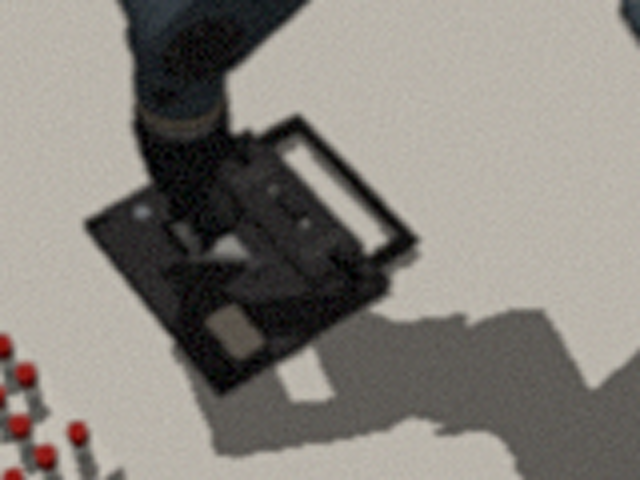

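Call:
servo_tool(commands=[-0.008,0,-0.006,0,0,0,-1,-0.008,0,-0.005,0,0,0,-1,0,0,0,0,0,0,-1])

```text
t: 29.65
tcp_pos: [0.638, -0.057, 0.0838]
tool_rot: [1.0, -0.016, 0.001, 0.0]
force: [0.4, 1.5, -3.5]
finger_gap: 0.382
gripper_force: 30.1
```

Run:
```python
from h import *
s=st(); print(s['ft_torque'])
p=manip.snapshot('wrist'); save(p,'w16.png')
a=cv2.imread('pics/w16.png'); cv2.imwrite('pics/w16b.png',cv2.resize(a,(640,480)))
```

```text
t 29.65 tcp [ 0.638  -0.057   0.0838] F [ 0.4  1.5 -3.5] gap 0.382 gf 30.1 q [-0.26  0.73  1.5  -0.    0.9   1.34]
[[0.999, -0.033, 0.001], [-0.033, -0.999, -0.001], [0.001, 0.0, -1.0]]
[ 0.03429678 -0.14267554 -0.01329623]
```

View pics/w16b.png

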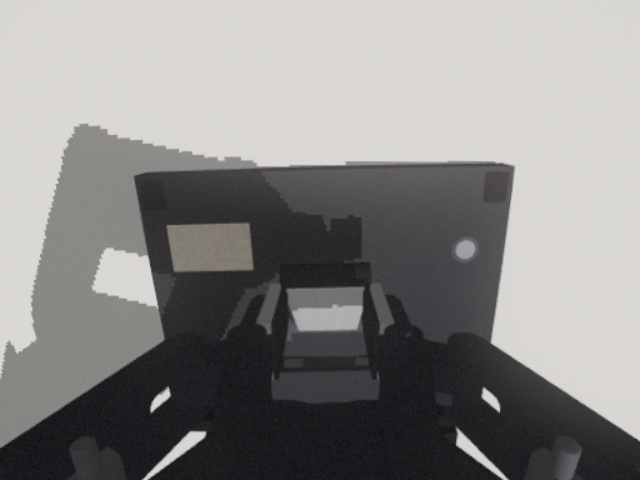

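Call:
servo_tool(commands=[0.008,0,0.005,0,0,0,-1,0,0,0,0,0,0,-1,0,0,0,0,0,0,-1])

```text
t: 29.95
tcp_pos: [0.6419, -0.0572, 0.0802]
tool_rot: [1.0, -0.017, -0.0, 0.0]
force: [-0.2, -1.0, -4.6]
finger_gap: 0.38
gripper_force: 30.5
```

Run:
```python
from h import *
s=st(); print(s['ft_torque'])
for c in('top','scene'):
  p=manip.snapshot(c); save(p,c+'17.png')
  for d in manip.silhouettes(p,'terminal')[:1]: print(round(d['conf'],2),d['box'],rect(p,d['pixels'],.02))
```

```text
t 29.95 tcp [ 0.6419 -0.0572  0.0802] F [-0.2 -1.  -4.6] gap 0.38 gf 30.5 q [-0.26  0.74  1.49 -0.    0.91  1.34]
[[0.999, -0.033, -0.001], [-0.033, -0.999, -0.0], [-0.001, 0.0, -1.0]]
[-0.1054076  -0.00735718 -0.08909063]
0.65 [263.0, 147.9, 34.9, 79.7] (566.7, -141.1, 246.2, 71.9, -14.5)
0.73 [198.3, 165.7, 85.0, 69.3] (573.5, -53.0, 247.6, 228.7, -0.5)
```

Call:
servo_tool(commands=[0.004,0,0.005,0,0,0,-1,0,0,0,0,0,0,-1,0,0,0,0,0,0,-1])

```text
t: 30.4
tcp_pos: [0.6439, -0.0571, 0.0781]
tool_rot: [1.0, -0.017, -0.0, -0.0]
force: [-0.4, 0.7, -3.8]
finger_gap: 0.381
gripper_force: 31.0
```

Call:
servo_tool(commands=[0.003,0,0.005,0,0,0,-1,0,0,0,0,0,0,-1,0,0,0,0,0,0,-1])

```text
t: 30.65
tcp_pos: [0.6461, -0.0572, 0.076]
tool_rot: [1.0, -0.017, 0.001, 0.0]
force: [0.7, 0.8, -2.3]
finger_gap: 0.381
gripper_force: 31.7
```

Call:
servo_tool(commands=[0,0,0,0,0,0,-0.1,0,0,0,0,0,0,0.1,0,0,0,0,0,0,0.1,0,0,0,0,0,0,0.1,0,0,-0.05,0,0,0,0.1,0,0,-0.07,0,0,0,0.1,-0.07,0,-0.07,0,0,0,0.1,-0.07,0,0,0,0,0,0.1,-0.07,0,0,0,0,0,0.1,0,0,0,0,0,0,0.1,0,0,0,0,0,0,0.1])

```text
t: 31.57
tcp_pos: [0.5436, -0.0533, 0.1656]
tool_rot: [1.0, -0.017, -0.001, -0.0]
force: [1.3, -0.1, 0.7]
finger_gap: 0.551
gripper_force: 0.0
```

Run:
```python
from h import *
st()
p=manip.snapshot('wrist'); save(p,'w18.png'); np.save('w18.npy',np.array([p],dtype=object))
for q,z in [('latch1',.046),('cover',.031),('kickstand',.055),('terminal',.016)]:
  for d in manip.silhouettes(p,q)[:3]: print(q,round(d['conf'],2),d['box'],rect(p,d['pixels'],z))
# handle estimate, kickstand full-out projection test
for d in manip.silhouettes(p,'kickstand')[:1]: m=d['pixels']
import itertools
best=[]
for yaw in np.radians(np.arange(-5,2,.5)):
  for dx in np.arange(-.012,.013,.003):
   for dy in (-.006,-.003,0,.003,.006):
    x=np.array([np.cos(yaw),np.sin(yaw),0]);y=np.array([-x[1],x[0],0]);h=np.array([.5946+dx,-.0551+dy,.021])
    for a in np.arange(.3,1.0,.05):
      u=np.cos(a)*x+[0,0,np.sin(a)]
      c=w2pix(p,[h+.01*u-.018*y,h+.01*u+.018*y,h+.09*u+.018*y,h+.09*u-.018*y])
      t=cv2.fillPoly(np.zeros(m.shape,np.uint8),[c.round().astype(int)],1)>0
      best.append(((m&t).sum()/(m|t).sum(),np.degrees(yaw),dx,dy,a))
best.sort(reverse=True); print(np.round(best[:8],3).tolist())
```

```text
t 31.57 tcp [ 0.5436 -0.0533  0.1656] F [ 1.3 -0.1  0.7] gap 0.551 gf 0.0 q [-0.3   0.51  1.7   0.    0.94  1.3 ]
[[0.999, -0.034, -0.002], [-0.034, -0.999, 0.001], [-0.002, -0.001, -1.0]]
latch1 0.95 [329.6, 176.3, 42.8, 18.0] (540.0, -137.9, 41.9, 15.8, 88.1)
latch1 0.86 [155.0, 180.7, 46.6, 18.4] (541.0, 26.5, 41.7, 16.4, -89.5)
cover 0.62 [191.3, 150.5, 146.6, 70.5] (536.5, -55.3, 145.4, 62.9, 89.9)
kickstand 0.87 [236.9, 32.2, 48.0, 101.1] (632.8, -56.5, 78.1, 40.0, -0.8)
terminal 0.75 [142.5, 20.1, 235.3, 236.0] (574.7, -57.7, 240.3, 229.6, -2.2)
[[0.884, -2.0, -0.006, 0.0, 0.45], [0.881, -2.0, -0.009, 0.0, 0.4], [0.88, 1.0, -0.006, -0.003, 0.45], [0.876, -1.5, -0.006, 0.0, 0.45], [0.876, -1.5, -0.009, 0.0, 0.35], [0.875, -3.0, -0.009, 0.0, 0.3], [0.875, -1.5, -0.009, 0.0, 0.4], [0.875, -2.5, -0.006, 0.0, 0.4]]
```

Run:
```python
from h import *
ps=[manip.snapshot(c) for c in('scene','wrist')]; save(ps[0],'s19.png')
ms=[]
for p in ps:
  D=manip.silhouettes(p,'kickstand'); print([(round(d['conf'],2),d['box']) for d in D]); ms.append(D[0]['pixels'])
out=[]
yaw=np.radians(-1.8); x=np.array([np.cos(yaw),np.sin(yaw),0]);y=np.array([-x[1],x[0],0])
for a in np.arange(.2,1.1,.05):
  r=[]
  for dx in np.arange(-.010,.011,.002):
   for dy in (-.004,-.002,0,.002,.004):
    h=np.array([.5946+dx,-.0551+dy,.021]); u=np.cos(a)*x+[0,0,np.sin(a)]; n=np.array([0,0,1])*np.cos(a)-np.sin(a)*x
    io=[]
    for p,m in zip(ps,ms):
      c=w2pix(p,[h+s*u+w*y+k*n for s in(.006,.092) for w in(-.018,.018) for k in(-.004,.004)])
      t=cv2.fillConvexPoly(np.zeros(m.shape,np.uint8),cv2.convexHull(c.astype(np.float32)).round().astype(np.int32),1)>0
      io.append((m&t).sum()/(m|t).sum())
    r.append((sum(io),*io,dx,dy))
  print(round(a,2),np.round(max(r),3))
```

```text
[(0.62, [220.8, 196.7, 20.0, 6.5])]
[(0.9, [235.4, 35.8, 48.8, 101.8]), (0.67, [187.2, 160.1, 148.9, 60.8])]
0.2 [ 1.245  0.356  0.889 -0.01   0.   ]
0.25 [ 1.246  0.387  0.859 -0.008 -0.002]
0.3 [ 1.28   0.424  0.856 -0.01  -0.002]
0.35 [ 1.324  0.412  0.912 -0.008  0.   ]
0.4 [ 1.376  0.462  0.914 -0.008  0.   ]
0.45 [ 1.435  0.508  0.926 -0.008  0.   ]
0.5 [ 1.505  0.582  0.923 -0.008  0.   ]
0.55 [ 1.536  0.621  0.915 -0.008  0.   ]
0.6 [ 1.609  0.716  0.893 -0.008  0.   ]
0.65 [ 1.643  0.834  0.809 -0.01   0.   ]
0.7 [ 1.729  0.862  0.867 -0.006  0.   ]
0.75 [ 1.731  0.851  0.88  -0.002  0.   ]
0.8 [1.666 0.822 0.844 0.    0.   ]
0.85 [1.56  0.75  0.81  0.002 0.   ]
0.9 [1.496 0.695 0.801 0.006 0.   ]
0.95 [1.371 0.598 0.773 0.008 0.   ]
1.0 [1.234 0.548 0.685 0.01  0.002]
1.05 [1.097 0.457 0.64  0.01  0.002]
```

Run:
```python
from h import *
st(); go(([.463,-.055,.10],88,14))
```

```text
t 32.07 tcp [ 0.5465 -0.0539  0.165 ] F [ 0.2 -0.9 -0.5] gap 0.555 gf 0.0 q [-0.3   0.52  1.69  0.    0.94  1.3 ]
[[0.999, -0.033, -0.0], [-0.033, -0.999, 0.0], [-0.0, -0.0, -1.0]]
14 x [-0.0103, -0.0083, 0.0093, -0.0, 0.0, -0.0178]
```

Call:
servo_tool(commands=[-0.0103,-0.0083,0.0093,0,0,-0.0178,-0.2,-0.0103,-0.0083,0.0093,0,0,-0.0178,-0.2,-0.0103,-0.0083,0.0093,0,0,-0.0178,-0.2,-0.0103,-0.0083,0.0093,0,0,-0.0178,-0.2,-0.0103,-0.0083,0.0093,0,0,-0.0178,-0.2,-0.0103,-0.0083,0.0093,0,0,-0.0178,-0.2,-0.0103,-0.0083,0.0093,0,0,-0.0178,-0.2,-0.0103,-0.0083,0.0093,0,0,-0.0178,-0.2,-0.0103,-0.0083,0.0093,0,0,-0.0178,-0.2,-0.0103,-0.0083,0.0093,0,0,-0.0178,-0.2,-0.0103,-0.0083,0.0093,0,0,-0.0178,-0.2,-0.0103,-0.0083,0.0093,0,0,-0.0178,-0.2])

```text
t: 33.07
tcp_pos: [0.4727, -0.0468, 0.1092]
tool_rot: [0.792, 0.611, 0.0, 0.0]
force: [0.2, -0.1, 0.6]
finger_gap: 0.404
gripper_force: 0.0
```

Call:
servo_tool(commands=[-0.0103,-0.0083,0.0093,0,0,-0.0178,-0.2,-0.0103,-0.0083,0.0093,0,0,-0.0178,-0.2,0,0,0,0,0,0,-0.2,0,0,0,0,0,0,-0.2,0,0,0,0,0,0,-0.2,0,0,0,0,0,0,-0.2])

```text
t: 33.57
tcp_pos: [0.4633, -0.0551, 0.1004]
tool_rot: [0.721, 0.693, 0.0, 0.001]
force: [-0.3, -1.2, 0.2]
finger_gap: 0.401
gripper_force: 0.0
```

Run:
```python
from h import *
st()
p=manip.snapshot('wrist'); save(p,'w20.png')
g=cv2.cvtColor(p['img'],cv2.COLOR_RGB2GRAY)
for y in (-.05,-.03,-.01,.005):
    xs=np.arange(.42,.53,.002); uv=w2pix(p,np.c_[xs,np.full_like(xs,y),np.full_like(xs,.018)])
    v=[int(g[int(round(b)),int(round(a))]) if 0<=a<512 and 0<=b<384 else -1 for a,b in uv]
    print(y,uv[0].round(),uv[-1].round(),v)
for q,z in [('latch1',.040),('cover',.031)]:
  for d in manip.silhouettes(p,q)[:3]: print(q,round(d['conf'],2),d['box'],rect(p,d['pixels'],z))
```

```text
t 33.57 tcp [ 0.4633 -0.0551  0.1004] F [-0.3 -1.2  0.2] gap 0.401 gf 0.0 q [-0.36  0.54  1.94  0.    0.65 -0.32]
[[0.04, 0.999, 0.001], [0.999, -0.04, -0.0], [-0.0, 0.001, -1.0]]
-0.05 [207. 194.] [342. 189.] [215, 215, 214, 215, 214, 215, 214, 213, 213, 214, 214, 215, 215, 214, 213, 213, 213, 169, 80, 79, 81, 81, 75, 77, 105, 214, 214, 212, 213, 214, 213, 212, 214, 213, 213, 212, 213, 214, 212, 212, 79, 82, 83, 84, 78, 80, 79, 80, 75, 76, 73, 68, 75, 73, 70, 68]
-0.03 [205. 170.] [342. 165.] [215, 216, 214, 212, 214, 214, 215, 215, 213, 213, 214, 213, 214, 212, 213, 164, 141, 104, 70, 67, 73, 71, 68, 66, 87, 212, 213, 213, 212, 212, 213, 213, 212, 213, 136, 135, 138, 200, 212, 210, 117, 61, 82, 59, 59, 57, 55, 59, 49, 49, 47, 52, 49, 47, 46, 46]
-0.01 [203. 145.] [343. 139.] [196, 143, 143, 143, 141, 142, 142, 140, 139, 138, 141, 139, 139, 139, 138, 138, 138, 139, 58, 53, 56, 58, 59, 55, 64, 135, 135, 136, 137, 136, 134, 135, 136, 135, 135, 133, 133, 134, 133, 134, 78, 53, 52, 55, 49, 52, 52, 51, 47, 68, 72, 66, 69, 69, 67, 66]
0.005 [201. 125.] [344. 120.] [141, 144, 142, 142, 142, 140, 140, 139, 139, 141, 138, 136, 138, 135, 140, 136, 137, 135, 50, 54, 49, 53, 51, 49, 97, 136, 134, 136, 132, 134, 133, 135, 132, 133, 133, 133, 134, 133, 136, 132, 75, 51, 46, 46, 47, 48, 45, 45, 44, 49, 46, 68, 68, 68, 68, 67]
latch1 0.94 [349.1, 54.3, 26.5, 63.9] (534.1, 28.5, 40.6, 17.9, -89.8)
latch1 0.73 [312.7, 105.5, 87.5, 168.9] (532.6, -49.6, 134.5, 60.7, -90.0)
cover 0.66 [315.4, 100.6, 85.0, 174.6] (535.5, -52.5, 140.3, 63.1, 89.7)
cover 0.4 [242.8, 55.2, 269.2, 245.9] (566.6, -51.6, 224.9, 205.6, -0.3)
```

Call:
servo_tool(commands=[0.002,-0.002,0.055,0,0,-0.005,-0.2,0.002,-0.002,0.055,0,0,0,-0.2,0,0,0.05,0,0,0,-0.2,0,0,0.025,0,0,0,-0.2,0,0,0.007,0,0,0,-0.2,0,0,0,0,0,0,-0.2,0,0,0,0,0,0,-0.2], force=22)

```text
t: 34.3
tcp_pos: [0.4611, -0.0531, 0.0045]
tool_rot: [0.71, 0.705, 0.0, 0.0]
force: [-0.4, -0.6, 0.7]
finger_gap: 0.397
gripper_force: 0.0
```

Call:
servo_tool(commands=[0,0,0,0,0,0,-0.6,0,0,0,0,0,0,-1,0,0,0,0,0,0,-1,0,0,0,0,0,0,-1,0,0,0,0,0,0,-1,0,0,0,0,0,0,-1], force=22)

```text
t: 34.8
tcp_pos: [0.4616, -0.0534, 0.0052]
tool_rot: [0.71, 0.705, 0.001, 0.001]
force: [0.2, 0.5, 6.7]
finger_gap: 0.151
gripper_force: 22.7
```

Run:
```python
import numpy as np
ph=np.radians(np.arange(0,81,4)); p=.6923-.0723*ph/ph[-1]
x=p-.231*np.cos(ph)+.018*np.sin(ph); z=.231*np.sin(ph)+.018*np.cos(ph)
print(np.round(np.c_[np.diff(x),-np.diff(z)]/.5,4).tolist()); print(x.round(3),z.round(3))
```

```text
[[-0.0036, -0.0321], [-0.0014, -0.0318], [0.0008, -0.0313], [0.003, -0.0307], [0.0051, -0.0299], [0.0072, -0.029], [0.0092, -0.0279], [0.0111, -0.0267], [0.0129, -0.0253], [0.0146, -0.0239], [0.0162, -0.0223], [0.0177, -0.0206], [0.0191, -0.0188], [0.0203, -0.0169], [0.0214, -0.015], [0.0224, -0.0129], [0.0233, -0.0108], [0.0239, -0.0087], [0.0245, -0.0065], [0.0248, -0.0042]]
[0.461 0.46  0.459 0.459 0.461 0.463 0.467 0.471 0.477 0.483 0.491 0.499
 0.508 0.517 0.527 0.538 0.549 0.561 0.573 0.585 0.598] [0.018 0.034 0.05  0.066 0.081 0.096 0.11  0.124 0.138 0.15  0.162 0.173
 0.184 0.193 0.202 0.209 0.216 0.221 0.225 0.228 0.231]
```

Call:
servo_tool(commands=[0,-0.0036,-0.0321,0,0,0,-1,0,-0.0014,-0.0318,0,0,0,-1,0,0.0008,-0.0313,0,0,0,-1,0,0,0,0,0,0,-1,0,0,0,0,0,0,-1])

```text
t: 35.22
tcp_pos: [0.4584, -0.053, 0.052]
tool_rot: [0.709, 0.705, 0.0, 0.0]
force: [0.5, -0.9, -4.6]
finger_gap: 0.149
gripper_force: 21.6
```

Call:
servo_tool(commands=[0,0.003,-0.0307,0,0,0,-1,0,0.0051,-0.0299,0,0,0,-1,0,0.0072,-0.029,0,0,0,-1,0,0.0092,-0.0279,0,0,0,-1,0,0.0111,-0.0267,0,0,0,-1,0,0.0129,-0.0253,0,0,0,-1,0,0,0,0,0,0,-1,0,0,0,0,0,0,-1])

```text
t: 35.88
tcp_pos: [0.4828, -0.0532, 0.1357]
tool_rot: [0.709, 0.705, 0.0, 0.0]
force: [1.0, 0.4, -4.0]
finger_gap: 0.149
gripper_force: 21.6
```

Run:
```python
from h import *
st()
p=manip.snapshot('scene'); save(p,'s21.png')
for d in manip.silhouettes(p,'terminal')[:1]: print(round(d['conf'],2),d['box'])
# predicted tablet corners at phi, pivot
for phi,piv in ((36,.660),):
  f=np.radians(phi)
  def T(X,y,Z): X-=.095; return [piv+X*np.cos(f)+Z*np.sin(f),-.053+y,-X*np.sin(f)+Z*np.cos(f)]
  c=w2pix(p,[T(a,y,z) for a in(-.143,.095) for y in(-.11,.11) for z in(0.,.026)]); print(c.min(0),c.max(0)-c.min(0))
```

```text
t 35.88 tcp [ 0.4828 -0.0532  0.1357] F [ 1.   0.4 -4. ] gap 0.149 gf 21.6 q [-0.34  0.5   1.87  0.    0.78 -0.33]
[[0.007, 1.0, 0.0], [1.0, -0.007, -0.0], [-0.0, 0.0, -1.0]]
0.61 [206.9, 149.3, 74.0, 84.9]
[204.20451469 143.35856962] [85.18303771 91.87225541]
```

Call:
servo_tool(commands=[0,0.0146,-0.0239,0,0,0,-1,0,0.0162,-0.0223,0,0,0,-1,0,0.0177,-0.0206,0,0,0,-1,0,0.0191,-0.0188,0,0,0,-1,0,0.0203,-0.0169,0,0,0,-1,0,0.0214,-0.015,0,0,0,-1,0,0,0,0,0,0,-1,0,0,0,0,0,0,-1])

```text
t: 36.65
tcp_pos: [0.5365, -0.0534, 0.1938]
tool_rot: [0.709, 0.705, -0.001, -0.001]
force: [0.6, 0.6, -5.9]
finger_gap: 0.147
gripper_force: 21.6
```

Run:
```python
from h import *
st()
p=manip.snapshot('scene'); save(p,'s22.png')
D=manip.silhouettes(p,'terminal'); print([(round(d['conf'],2),d['box']) for d in D])
m=D[0]['pixels']; s=manip.sense(); hx,hz=s['tcp_pos'][0],s['tcp_pos'][2]+.0135
for phi in range(30,116,5):
  f=np.radians(phi)
  # handle fixed at (hx,hz)
  def T(X,y,Z): X+=.136; Z-=.018; return [hx+X*np.cos(f)+Z*np.sin(f),-.053+y,hz-X*np.sin(f)+Z*np.cos(f)]
  c=w2pix(p,[T(a,y,z) for a in(-.09,.095) for y in(-.11,.11) for z in(0.,.026)])
  t=cv2.fillConvexPoly(np.zeros(m.shape,np.uint8),cv2.convexHull(c.astype(np.float32)).round().astype(np.int32),1)>0
  print(phi,round((m&t).sum()/(m|t).sum(),3),'footz',round(T(.095,0,0)[2],3),'footx',round(T(.095,0,0)[0],3))
```

```text
t 36.65 tcp [ 0.5365 -0.0534  0.1938] F [ 0.6  0.6 -5.9] gap 0.147 gf 21.6 q [-0.31  0.46  1.69 -0.    0.99 -0.3 ]
[[0.007, 1.0, -0.002], [1.0, -0.007, 0.001], [0.001, -0.002, -1.0]]
[(0.67, [206.1, 145.6, 65.2, 89.9])]
30 0.392 footz 0.076 footx 0.727
35 0.429 footz 0.06 footx 0.715
40 0.481 footz 0.045 footx 0.701
45 0.549 footz 0.031 footx 0.686
50 0.601 footz 0.019 footx 0.671
55 0.667 footz 0.008 footx 0.654
60 0.663 footz -0.002 footx 0.636
65 0.564 footz -0.01 footx 0.617
70 0.457 footz -0.016 footx 0.598
75 0.373 footz -0.021 footx 0.578
80 0.285 footz -0.023 footx 0.558
85 0.22 footz -0.025 footx 0.538
90 0.167 footz -0.024 footx 0.518
95 0.156 footz -0.021 footx 0.498
100 0.143 footz -0.017 footx 0.478
105 0.125 footz -0.011 footx 0.459
110 0.079 footz -0.004 footx 0.44
115 0.042 footz 0.005 footx 0.422
```

Call:
servo_tool(commands=[0,0,-0.025,0,0,0,-1,0,0.01,-0.025,0,0,0,-1,0,0.02,-0.02,0,0,0,-1,0,0.02,-0.01,0,0,0,-1,0,0.02,0,0,0,0,-1,0,0.02,0,0,0,0,-1,0,0,0,0,0,0,-1,0,0,0,0,0,0,-1,0,0,0,0,0,0,-1], force=20)

```text
t: 37.5
tcp_pos: [0.5819, -0.0538, 0.2343]
tool_rot: [0.709, 0.705, -0.0, -0.001]
force: [-0.3, 0.0, -7.6]
finger_gap: 0.149
gripper_force: 19.6
```

```bash
cat >> h.py <<'E'
def phi_fit(y0=-.053):
    s=st(); p=manip.snapshot('scene'); D=manip.silhouettes(p,'terminal'); m=D[0]['pixels']; print(round(D[0]['conf'],2),D[0]['box'])
    rt=R.from_quat(s['tool_rot']); h=np.array(s['tcp_pos'])-rt.apply([0,0,.0145]); r=[]
    for phi in np.arange(40,131,3):
        f=np.radians(phi); X0=lambda X,y,Z:[h[0]+(X+.136)*np.cos(f)+(Z-.018)*np.sin(f),h[1]+y,h[2]-(X+.136)*np.sin(f)+(Z-.018)*np.cos(f)]
        t=np.zeros(m.shape,np.uint8)
        for (a,b,z1) in((-.095,.095,.022),(-.143,-.09,.024)):
            c=w2pix(p,[X0(X,y,Z) for X in(a,b) for y in(-.11,.11) for Z in(0.,z1)])
            cv2.fillConvexPoly(t,cv2.convexHull(c.astype(np.float32)).round().astype(np.int32),1)
        t=t>0; r.append(((m&t).sum()/(m|t).sum(),phi,X0(.095,0,0)[2],X0(.095,0,.016)[2]))
    r.sort(reverse=True); print('handle',h.round(3),np.round(r[:4],3).tolist())
E
python3 -c "
from h import *
phi_fit()"
```

```text
t 37.5 tcp [ 0.5819 -0.0538  0.2343] F [-0.3  0.  -7.6] gap 0.149 gf 19.6 q [-0.28  0.47  1.53 -0.    1.14 -0.28]
[[0.007, 1.0, -0.002], [1.0, -0.007, 0.0], [0.0, -0.002, -1.0]]
0.8 [217.9, 143.4, 48.7, 80.6]
handle [ 0.582 -0.054  0.249] [[0.499, 88.0, 0.017, 0.018], [0.48, 91.0, 0.018, 0.018], [0.47, 85.0, 0.017, 0.019], [0.445, 82.0, 0.018, 0.02]]
```

Call:
servo_tool(commands=[0,0,0,0,0,0,-1,0,0,0,0,0,0,-1,0,0.015,0,0,0,0,-1,0,0.03,0,0,0,0,-1,0,0.04,0,0,0,0,-1,0,0.04,0,0,0,0,-1,0,0.04,0,0,0,0,-1,0,0.04,0,0,0,0,-1,0,0.02,0,0,0,0,-1,0,0.01,0,0,0,0,-1,0,0,0,0,0,0,-1], force=100)

```text
t: 38.52
tcp_pos: [0.7011, -0.0547, 0.2346]
tool_rot: [0.709, 0.705, 0.0, 0.0]
force: [0.8, 0.4, -7.5]
finger_gap: 0.103
gripper_force: 98.2
```

Call:
servo_tool(commands=[0,0,0,0.006,0,0,-1,0,0,0,0.01,0,0,-1,0,0,0,0.012,0,0,-1,0,0,0,0.012,0,0,-1,0,0,0,0.012,0,0,-1,0,0,0,0.01,0,0,-1,0,0,0,0.006,0,0,-1,0,0,0,0,0,0,-1,0,0,0,0,0,0,-1], force=100)

```text
t: 39.27
tcp_pos: [0.7004, -0.0547, 0.2342]
tool_rot: [0.693, 0.689, -0.149, -0.15]
force: [-0.8, -0.3, -7.3]
finger_gap: 0.106
gripper_force: 98.2
```

```bash
python3 -c "
from h import *
phi_fit()"
```

```text
t 39.27 tcp [ 0.7004 -0.0547  0.2342] F [-0.8 -0.3 -7.3] gap 0.106 gf 98.2 q [-0.2   0.85  0.84 -0.08  1.87 -0.2 ]
[[0.007, 0.911, -0.413], [1.0, -0.006, 0.003], [0.0, -0.413, -0.911]]
0.88 [202.6, 171.8, 53.7, 53.2]
handle [ 0.706 -0.055  0.247] [[0.44, 112.0, 0.04, 0.034], [0.417, 109.0, 0.035, 0.03], [0.356, 115.0, 0.046, 0.039], [0.347, 106.0, 0.03, 0.026]]
```

Call:
servo_tool(commands=[0,0.007,0.0154,0,0,0,-1,0,0.007,0.0154,0,0,0,-1,0,0.006,0.0133,0,0,0,-1,0,0,0,0,0,0,-1,0,0,0,0,0,0,-1])

```text
t: 39.78
tcp_pos: [0.7016, -0.0537, 0.2145]
tool_rot: [0.694, 0.689, -0.147, -0.148]
force: [4.0, 2.8, 5.0]
finger_gap: 0.104
gripper_force: 99.7
```

Call:
servo_tool(commands=[0,0.0016,0.0036,0,0,0,-1,0,0.0016,0.0036,0,0,0,-1,0,0,0,0,0,0,-1])

```text
t: 40.03
tcp_pos: [0.7021, -0.0538, 0.2132]
tool_rot: [0.694, 0.689, -0.147, -0.147]
force: [4.1, 3.5, 11.9]
finger_gap: 0.108
gripper_force: 100.5
```

Call:
servo_tool(commands=[0,0.0016,0.0036,0,0,0,-1,0,0.0016,0.0036,0,0,0,-1,0,0,0,0,0,0,-1])

```text
t: 40.28
tcp_pos: [0.7026, -0.0539, 0.212]
tool_rot: [0.694, 0.69, -0.146, -0.146]
force: [5.5, 4.1, 19.4]
finger_gap: 0.105
gripper_force: 101.5
```

Call:
servo_tool(commands=[0,-0.0016,-0.0036,0,0,0,-1,0,0,0,0,0,0,-1,0,0,0,0,0,0,-1], force=20)

```text
t: 40.53
tcp_pos: [0.7023, -0.0539, 0.2122]
tool_rot: [0.694, 0.69, -0.146, -0.147]
force: [6.0, 3.5, 14.1]
finger_gap: 0.101
gripper_force: 100.4
```

Call:
servo_tool(commands=[0,0.0205,-0.0047,0,0,0,-1,0,0.0206,-0.0039,0,0,0,-1,0,0,0,0,0,0,-1,0,0,0,0,0,0,-1], force=20)

```text
t: 40.87
tcp_pos: [0.7204, -0.0555, 0.2099]
tool_rot: [0.694, 0.688, -0.15, -0.148]
force: [-0.1, -0.1, 21.6]
finger_gap: 0.107
gripper_force: 100.3
```

```bash
python3 -c "
from h import *
phi_fit()"
```

```text
t 40.87 tcp [ 0.7204 -0.0555  0.2099] F [-0.1 -0.1 21.6] gap 0.107 gf 100.3 q [-0.2   0.9   0.78 -0.08  1.87 -0.2 ]
[[0.007, 0.911, -0.412], [1.0, -0.008, -0.0], [-0.003, -0.412, -0.911]]Traceback (most recent call last):
  File "<string>", line 3, in <module>
    phi_fit()
    ~~~~~~~^^
  File "h.py", line 42, in phi_fit
    s=st(); p=manip.snapshot('scene'); D=manip.silhouettes(p,'terminal'); m=D[0]['pixels']; print(round(D[0]['conf'],2),D[0]['box'])
                                                                            ~^^^
IndexError: list index out of range
```

Call:
servo_tool(commands=[0,-0.0103,-0.0228,0,0,0,-1,0,-0.0103,-0.0228,0,0,0,-1,0,-0.0273,0.0124,0,0,0,-1,0,-0.0273,0.0124,0,0,0,-1,0,-0.0273,0.0124,0,0,0,-1,0,-0.0273,0.0124,0,0,0,-1,0,0,0,0,0,0,-1,0,0,0,0,0,0,-1], force=100)

```text
t: 41.63
tcp_pos: [0.66, -0.0544, 0.2249]
tool_rot: [0.693, 0.689, -0.15, -0.151]
force: [0.5, -0.1, -7.1]
finger_gap: 0.104
gripper_force: 99.4
```

Run:
```python
from h import *
s=st(); rt=R.from_quat(s['tool_rot']); h=np.array(s['tcp_pos'])-rt.apply([0,0,.0145]); print('h',h)
for c in ('top','scene'):
  p=manip.snapshot(c); save(p,c+'23.png')
  D=manip.silhouettes(p,'terminal'); print(c,[(round(d['conf'],2),d['box']) for d in D][:2])
  for phi in (85,95,100,105,110,115):
    f=np.radians(phi); X0=lambda X,y,Z:[h[0]+(X+.136)*np.cos(f)+(Z-.018)*np.sin(f),h[1]+y,h[2]-(X+.136)*np.sin(f)+(Z-.018)*np.cos(f)]
    # foot corners (screen side), stand tip ends
    print(phi,w2pix(p,[X0(.095,.11,0),X0(.095,-.11,0),X0(.0607,.018,.0856),X0(.0607,-.018,.0856)]).round(0).tolist())
```

```text
t 41.63 tcp [ 0.66   -0.0544  0.2249] F [ 0.5 -0.1 -7.1] gap 0.104 gf 99.4 q [-0.21  0.79  0.99 -0.09  1.78 -0.21]
[[0.007, 0.91, -0.415], [1.0, -0.006, 0.003], [0.001, -0.415, -0.91]]
h [ 0.66598069 -0.05441353  0.23811657]
top [(0.68, [261.8, 138.6, 43.1, 52.3])]
85 [[226.0, 154.0], [297.0, 152.0], [255.0, 124.0], [267.0, 123.0]]
95 [[226.0, 167.0], [298.0, 165.0], [255.0, 136.0], [267.0, 135.0]]
100 [[226.0, 173.0], [298.0, 171.0], [256.0, 142.0], [267.0, 141.0]]
105 [[226.0, 179.0], [299.0, 177.0], [256.0, 148.0], [268.0, 148.0]]
110 [[226.0, 185.0], [299.0, 183.0], [256.0, 154.0], [268.0, 154.0]]
115 [[226.0, 191.0], [300.0, 189.0], [256.0, 160.0], [268.0, 159.0]]
scene [(0.98, [215.2, 168.1, 47.4, 52.9])]
85 [[242.0, 235.0], [206.0, 194.0], [206.0, 223.0], [200.0, 216.0]]
95 [[251.0, 229.0], [215.0, 188.0], [214.0, 220.0], [208.0, 213.0]]
100 [[255.0, 225.0], [219.0, 185.0], [219.0, 218.0], [213.0, 211.0]]
105 [[260.0, 221.0], [223.0, 181.0], [223.0, 215.0], [217.0, 209.0]]
110 [[264.0, 217.0], [227.0, 178.0], [227.0, 213.0], [221.0, 206.0]]
115 [[268.0, 213.0], [231.0, 174.0], [231.0, 210.0], [225.0, 203.0]]
```

Call:
servo_tool(commands=[0,0,0,0.008,0,0,-1,0,0,0,0.008,0,0,-1,0,0,0,0.005,0,0,-1,0,0,0,0,0,0,-1,0,0,0,0,0,0,-1])

```text
t: 42.25
tcp_pos: [0.6614, -0.0545, 0.2244]
tool_rot: [0.682, 0.678, -0.194, -0.195]
force: [-0.0, 0.4, -7.1]
finger_gap: 0.1
gripper_force: 99.1
```

Run:
```python
from h import *
s=st(); rt=R.from_quat(s['tool_rot']); h=np.array(s['tcp_pos'])-rt.apply([0,0,.0145]); print('h',h)
p=manip.snapshot('scene'); save(p,'s24.png')
D=manip.silhouettes(p,'terminal'); print([(round(d['conf'],2),d['box']) for d in D][:2]); m=D[0]['pixels']
print('bottom row cols',np.where(m)[0].max(),np.where(m[np.where(m)[0].max()])[0],'right',np.where(m)[1].max())
for phi in range(101,122,4):
    f=np.radians(phi); X0=lambda X,y,Z:[h[0]+(X+.136)*np.cos(f)+(Z-.018)*np.sin(f),h[1]+y,h[2]-(X+.136)*np.sin(f)+(Z-.018)*np.cos(f)]
    c=w2pix(p,[X0(X,y,Z) for X in(-.095,.095) for y in(-.11,.11) for Z in(0,.016)]+[X0(.0657,y,.0856) for y in(-.018,.018)])
    print(phi,'box',c.min(0).round(),c.max(0).round(),'footQ z',round(X0(.095,0,.016)[2],3),'tip z',round(X0(.0607,0,.0856)[2]-.005,3))
```

```text
t 42.25 tcp [ 0.6614 -0.0545  0.2244] F [-0.   0.4 -7.1] gap 0.1 gf 99.1 q [-0.2   0.86  0.88 -0.11  1.94 -0.21]
[[0.007, 0.848, -0.529], [1.0, -0.005, 0.004], [0.0, -0.529, -0.848]]
h [ 0.66904738 -0.05450893  0.23666779]
[(0.57, [220.5, 168.5, 49.0, 49.3]), (0.54, [239.7, 196.6, 6.6, 13.8])]
bottom row cols 215 [266 267 268] right 269
101 box [203. 156.] [255. 228.] footQ z 0.01 tip z 0.026
105 box [204. 156.] [259. 225.] footQ z 0.014 tip z 0.024
109 box [204. 155.] [262. 222.] footQ z 0.019 tip z 0.024
113 box [205. 154.] [266. 219.] footQ z 0.025 tip z 0.024
117 box [206. 153.] [269. 216.] footQ z 0.032 tip z 0.026
121 box [206. 153.] [272. 212.] footQ z 0.04 tip z 0.028
```

Call:
servo_tool(commands=[0,0.0095,0.0153,0,0,0,-1,0,0.0095,0.0153,0,0,0,-1,0,0,0,0,0,0,-1,0,0,0,0,0,0,-1])

```text
t: 42.68
tcp_pos: [0.6606, -0.0545, 0.2109]
tool_rot: [0.682, 0.677, -0.194, -0.195]
force: [1.3, 0.4, 4.7]
finger_gap: 0.099
gripper_force: 100.5
```

Call:
servo_tool(commands=[0,0.0021,0.0034,0,0,0,-1,0,0,0,0,0,0,-1,0,0,0,0,0,0,-1])

```text
t: 42.93
tcp_pos: [0.6608, -0.0545, 0.2107]
tool_rot: [0.682, 0.677, -0.194, -0.194]
force: [1.7, 0.9, 9.2]
finger_gap: 0.098
gripper_force: 101.1
```

Call:
servo_tool(commands=[0,0.0021,0.0034,0,0,0,-1,0,0,0,0,0,0,-1,0,0,0,0,0,0,-1])

```text
t: 43.18
tcp_pos: [0.6611, -0.0545, 0.2105]
tool_rot: [0.683, 0.677, -0.194, -0.194]
force: [1.9, 0.4, 14.7]
finger_gap: 0.105
gripper_force: 101.6
```

Call:
servo_tool(commands=[0,-0.0106,-0.017,0,0,0,-1,0,0,0,0.008,0,0,-1,0,0,0,0.008,0,0,-1,0,0,0,0.004,0,0,-1,0,0,0,0,0,0,-1,0,0,0,0,0,0,-1])

```text
t: 43.68
tcp_pos: [0.6603, -0.0544, 0.2119]
tool_rot: [0.668, 0.664, -0.237, -0.238]
force: [0.4, -0.6, -6.9]
finger_gap: 0.1
gripper_force: 99.0
```

Run:
```python
from h import *
s=st(); rt=R.from_quat(s['tool_rot']); h=np.array(s['tcp_pos'])-rt.apply([0,0,.013]); print('h',h)
p=manip.snapshot('scene'); save(p,'s25.png')
D=manip.silhouettes(p,'terminal'); print([(round(d['conf'],2),d['box']) for d in D][:2]); m=D[0]['pixels']
print('bottom row cols',np.where(m)[0].max(),np.where(m[np.where(m)[0].max()])[0],'right',np.where(m)[1].max())
K=manip.silhouettes(p,'kickstand'); print('ks',[(round(d['conf'],2),d['box']) for d in K][:2])
for phi in range(101,122,4):
    f=np.radians(phi); X0=lambda X,y,Z:[h[0]+(X+.136)*np.cos(f)+(Z-.018)*np.sin(f),h[1]+y,h[2]-(X+.136)*np.sin(f)+(Z-.018)*np.cos(f)]
    c=w2pix(p,[X0(X,y,Z) for X in(-.095,.095) for y in(-.11,.11) for Z in(0,.016)])
    print(phi,'foot corner',w2pix(p,[X0(.095,.11,0)]).round(1),c.max(0).round(),'footQ z',round(X0(.095,0,.016)[2],3),'tip z',round(X0(.0607,0,.0856)[2]-.005,3))
    for a in (.6,.7,.8): print('   tip',a,w2pix(p,[X0(-.002+.09*np.cos(a),y,.021+.09*np.sin(a)) for y in(-.018,.018)]).round(0).tolist())
```

```text
t 43.68 tcp [ 0.6603 -0.0544  0.2119] F [ 0.4 -0.6 -6.9] gap 0.1 gf 99.0 q [-0.2   0.94  0.8  -0.14  2.07 -0.21]
[[0.007, 0.774, -0.633], [1.0, -0.005, 0.005], [0.0, -0.633, -0.774]]
h [ 0.66855812 -0.05449554  0.22196104]
[(0.68, [209.4, 162.8, 66.2, 48.5])]
bottom row cols 212 [270 271 272 273 274] right 275
ks [(0.64, [233.4, 199.8, 6.9, 7.0])]
101 foot corner [[255.4 227. ]] [255. 230.] footQ z -0.004 tip z 0.011
   tip 0.6 [[217.0, 212.0], [223.0, 219.0]]
   tip 0.7 [[215.0, 213.0], [221.0, 220.0]]
   tip 0.8 [[213.0, 213.0], [219.0, 220.0]]
105 foot corner [[258.9 224. ]] [259. 227.] footQ z -0.001 tip z 0.009
   tip 0.6 [[220.0, 210.0], [226.0, 217.0]]
   tip 0.7 [[219.0, 211.0], [224.0, 218.0]]
   tip 0.8 [[217.0, 211.0], [222.0, 218.0]]
109 foot corner [[262.3 220.9]] [262. 224.] footQ z 0.004 tip z 0.009
   tip 0.6 [[224.0, 208.0], [230.0, 215.0]]
   tip 0.7 [[222.0, 209.0], [228.0, 215.0]]
   tip 0.8 [[220.0, 209.0], [226.0, 216.0]]
113 foot corner [[265.6 217.7]] [266. 221.] footQ z 0.01 tip z 0.009
   tip 0.6 [[227.0, 206.0], [233.0, 212.0]]
   tip 0.7 [[225.0, 206.0], [231.0, 213.0]]
   tip 0.8 [[223.0, 207.0], [229.0, 214.0]]
117 foot corner [[268.7 214.5]] [269. 218.] footQ z 0.017 tip z 0.011
   tip 0.6 [[230.0, 203.0], [236.0, 210.0]]
   tip 0.7 [[228.0, 204.0], [234.0, 211.0]]
   tip 0.8 [[227.0, 205.0], [232.0, 212.0]]
121 foot corner [[271.8 211.2]] [272. 214.] footQ z 0.025 tip z 0.014
   tip 0.6 [[234.0, 201.0], [240.0, 207.0]]
   tip 0.7 [[232.0, 202.0], [238.0, 208.0]]
   tip 0.8 [[230.0, 203.0], [236.0, 209.0]]
```

Call:
servo_tool(commands=[0,0.0025,0.0031,0,0,0,-1,0,0.0025,0.0031,0,0,0,-1,0,0,0,0,0,0,-1,0,0,0,0,0,0,-1])

```text
t: 44.17
tcp_pos: [0.6602, -0.0544, 0.2096]
tool_rot: [0.668, 0.664, -0.237, -0.238]
force: [-0.2, 0.2, -6.9]
finger_gap: 0.102
gripper_force: 99.0
```

Call:
servo_tool(commands=[0,0.0025,0.0031,0,0,0,-1,0,0.0025,0.0031,0,0,0,-1,0,0,0,0,0,0,-1,0,0,0,0,0,0,-1])

```text
t: 44.5
tcp_pos: [0.6604, -0.0544, 0.2067]
tool_rot: [0.668, 0.664, -0.237, -0.238]
force: [1.6, 0.6, -1.8]
finger_gap: 0.105
gripper_force: 99.9
```

```bash
python3 -c "
from h import *
s=st(); print(s['ft_torque'])"
```

```text
t 44.5 tcp [ 0.6604 -0.0544  0.2067] F [ 1.6  0.6 -1.8] gap 0.105 gf 99.9 q [-0.2   0.95  0.8  -0.14  2.07 -0.21]
[[0.007, 0.775, -0.632], [1.0, -0.005, 0.004], [-0.0, -0.632, -0.775]]
[ 0.06247747 -0.99507775 -0.09188871]
```

Call:
servo_tool(commands=[0,0.0025,0.0031,0,0,0,-1,0,0,0,0,0,0,-1,0,0,0,0,0,0,-1])

```text
t: 44.75
tcp_pos: [0.6607, -0.0544, 0.2063]
tool_rot: [0.669, 0.664, -0.236, -0.238]
force: [2.4, 1.1, 5.2]
finger_gap: 0.104
gripper_force: 100.6
```

```bash
python3 -c "
from h import *
s=st(); print(s['ft_torque'])"
```

```text
t 44.75 tcp [ 0.6607 -0.0544  0.2063] F [2.4 1.1 5.2] gap 0.104 gf 100.6 q [-0.2   0.95  0.8  -0.14  2.06 -0.21]
[[0.007, 0.775, -0.631], [1.0, -0.006, 0.004], [-0.001, -0.631, -0.775]]
[ 0.11162307 -0.30867675 -0.08835447]
```

Call:
servo_tool(commands=[0,-0.0125,-0.0155,0,0,0,-1,0,0,0,0,0,0,-1,0,0,0,0,0,0,-1])

```text
t: 45.0
tcp_pos: [0.6606, -0.0545, 0.2128]
tool_rot: [0.668, 0.664, -0.236, -0.238]
force: [-0.2, -0.0, -7.9]
finger_gap: 0.101
gripper_force: 99.1
```

```bash
python3 -c "
from h import *
s=st(); print(s['ft_torque'])"
```

```text
t 45.0 tcp [ 0.6606 -0.0545  0.2128] F [-0.2 -0.  -7.9] gap 0.101 gf 99.1 q [-0.2   0.94  0.8  -0.14  2.07 -0.21]
[[0.007, 0.775, -0.632], [1.0, -0.005, 0.004], [0.0, -0.632, -0.775]]
[ 0.01399648 -1.55420309 -0.04243876]
```

Call:
servo_tool(commands=[0,-0.0051,-0.0062,0,0,0,-1,0,0,0,-0.008,0,0,-1,0,0,0,-0.008,0,0,-1,0,0,0,-0.004,0,0,-1,0,0,0,0,0,0,-1,0,0,0,0,0,0,-1])

```text
t: 45.5
tcp_pos: [0.6598, -0.0544, 0.2175]
tool_rot: [0.682, 0.677, -0.195, -0.197]
force: [-0.2, 0.1, -6.4]
finger_gap: 0.102
gripper_force: 99.3
```

Call:
servo_tool(commands=[0,0.0032,0.0051,0,0,0,-1,0,0.0016,0.0025,0,0,0,-1,0,0,0,0,0,0,-1,0,0,0,0,0,0,-1])

```text
t: 45.83
tcp_pos: [0.6602, -0.0544, 0.2122]
tool_rot: [0.682, 0.677, -0.195, -0.197]
force: [-0.7, -0.5, -7.0]
finger_gap: 0.104
gripper_force: 99.3
```

```bash
python3 -c "
from h import *
s=st(); print(s['ft_torque'])"
```

```text
t 45.83 tcp [ 0.6602 -0.0544  0.2122] F [-0.7 -0.5 -7. ] gap 0.104 gf 99.3 q [-0.2   0.87  0.89 -0.11  1.92 -0.21]
[[0.007, 0.847, -0.532], [1.0, -0.006, 0.004], [0.0, -0.532, -0.847]]
[ 0.07415279 -1.23403111  0.00630385]
```

Call:
servo_tool(commands=[0,0.0021,0.0034,0,0,0,-1,0,0,0,0,0,0,-1,0,0,0,0,0,0,-1])

```text
t: 46.08
tcp_pos: [0.6605, -0.0544, 0.2114]
tool_rot: [0.682, 0.677, -0.194, -0.196]
force: [1.0, 0.4, -5.3]
finger_gap: 0.102
gripper_force: 99.6
```

Run:
```python
from h import *
s=st(); print(s['ft_torque'])
p=manip.snapshot('scene'); save(p,'s26.png')
D=manip.silhouettes(p,'terminal'); print([(round(d['conf'],2),d['box']) for d in D][:2]); m=D[0]['pixels']
print('bottom',np.where(m)[0].max(),np.where(m[np.where(m)[0].max()])[0],'right',np.where(m)[1].max())
h=np.array([.661,-.0545,.2118])
for phi in (105,109,113,117,121):
    f=np.radians(phi); X0=lambda X,y,Z:[h[0]+(X+.136)*np.cos(f)+(Z-.018)*np.sin(f),h[1]+y,h[2]-(X+.136)*np.sin(f)+(Z-.018)*np.cos(f)]
    print(phi,w2pix(p,[X0(.095,.11,0),X0(.095,.11,.016)]).round(1).tolist())
```

```text
t 46.08 tcp [ 0.6605 -0.0544  0.2114] F [ 1.   0.4 -5.3] gap 0.102 gf 99.6 q [-0.2   0.87  0.9  -0.11  1.92 -0.21]
[[0.007, 0.848, -0.53], [1.0, -0.006, 0.004], [-0.0, -0.53, -0.848]]
[ 0.09768632 -1.1028344  -0.01747758]
[(0.91, [222.2, 170.5, 46.7, 45.7])]
bottom 217 [266 267 268] right 269
105 [[260.4, 224.3], [257.0, 227.2]]
109 [[263.8, 221.3], [260.4, 224.2]]
113 [[267.1, 218.1], [263.8, 221.2]]
117 [[270.2, 214.9], [267.0, 218.0]]
121 [[273.3, 211.6], [270.2, 214.8]]
```

Call:
servo_tool(commands=[0,0.001,0.0017,-0.004,0,0,-1,0,0,0,0,0,0,-1,0,0,0,0,0,0,-1])

```text
t: 46.43
tcp_pos: [0.6603, -0.0545, 0.2114]
tool_rot: [0.684, 0.68, -0.186, -0.187]
force: [0.7, 1.4, -1.7]
finger_gap: 0.102
gripper_force: 99.9
```

Call:
servo_tool(commands=[0,0,0,0,0,0,-0.75,0,0,0,0,0,0,-0.65,0,0,0,0,0,0,-0.55,0,0,0,0,0,0,-0.5,0,0,0,0,0,0,-0.5])

```text
t: 46.85
tcp_pos: [0.66, -0.0544, 0.2104]
tool_rot: [0.684, 0.68, -0.186, -0.188]
force: [-0.7, 0.4, 1.4]
finger_gap: 0.246
gripper_force: 0.7
```

Run:
```python
from h import *
s=st(); print(s['ft_torque'])
p=manip.snapshot('scene'); save(p,'s27.png')
D=manip.silhouettes(p,'terminal'); print([(round(d['conf'],2),d['box']) for d in D][:2]); m=D[0]['pixels']
print('bottom',np.where(m)[0].max(),np.where(m[np.where(m)[0].max()])[0],'right',np.where(m)[1].max())
```

```text
t 46.85 tcp [ 0.66   -0.0544  0.2104] F [-0.7  0.4  1.4] gap 0.246 gf 0.7 q [-0.21  0.86  0.92 -0.11  1.89 -0.2 ]
[[0.007, 0.86, -0.51], [1.0, -0.006, 0.003], [-0.0, -0.51, -0.86]]
[ 0.00833251 -0.04130004  0.03496894]
[(0.64, [213.6, 169.2, 56.8, 50.9])]
bottom 219 [266 267] right 269
```

Call:
servo_tool(commands=[0,0,0,0,0,0,-0.4,0,0,-0.01,0,0,0,-0.4,0,0,-0.02,0,0,0,-0.4,0,0,-0.04,0,0,0,-0.4,0,0,-0.05,0,0,0,-0.4,0,0,-0.05,0,0,0,-0.4,0,-0.03,-0.04,0,0,0,-0.4,0,0,0,0,0,0,-0.4,0,0,0,0,0,0,-0.4,0,0,0,0,0,0,-0.4])

```text
t: 47.78
tcp_pos: [0.7008, -0.0547, 0.3075]
tool_rot: [0.684, 0.68, -0.186, -0.187]
force: [-0.7, 0.8, 0.1]
finger_gap: 0.301
gripper_force: 0.0
```

Run:
```python
from h import *
s=st()
P={c:manip.snapshot(c) for c in('scene','top')}
for c,p in P.items():
  save(p,c+'28.png')
  for q in ('terminal','kickstand','cover','latch1','pack1'):
    D=manip.silhouettes(p,q); print(c,q,[(round(d['conf'],2),d['box']) for d in D][:3])
p=P['scene']; m=manip.silhouettes(p,'terminal')[0]['pixels']; best=[]
for phi in range(60,130,4):
  f=np.radians(phi)
  for qx in np.arange(.53,.62,.005):
   for yw in (-4,0,4):
    a=np.radians(yw)
    def X0(X,y,Z):
      X=X-.095; Z=Z-.016; u=X*np.cos(f)+Z*np.sin(f); return [qx+u*np.cos(a)-y*np.sin(a),-.0545+u*np.sin(a)+y*np.cos(a),-X*np.sin(f)+Z*np.cos(f)]
    t=np.zeros(m.shape,np.uint8)
    for (A,B,w,z0,z1) in((-.095,.095,.11,0,.022),(-.143,-.13,.085,.011,.025),(-.143,-.09,.085,.011,.025)):
      cs=[(A,B,-w,w)] if w==.11 or B==-.13 else [(A,B,-w,-w+.012),(A,B,w-.012,w)]
      for (a1,b1,y1,y2) in cs:
        cc=w2pix(p,[X0(X,y,Z) for X in(a1,b1) for y in(y1,y2) for Z in(z0,z1)])
        cv2.fillConvexPoly(t,cv2.convexHull(cc.astype(np.float32)).round().astype(np.int32),1)
    t=t>0; best.append((round((m&t).sum()/(m|t).sum(),3),phi,round(qx,3),yw))
best.sort(reverse=True); print(best[:6])
```

```text
t 47.78 tcp [ 0.7008 -0.0547  0.3075] F [-0.7  0.8  0.1] gap 0.301 gf 0.0 q [-0.2   0.87  0.64 -0.11  2.15 -0.23]
[[0.007, 0.861, -0.509], [1.0, -0.006, 0.004], [0.0, -0.509, -0.861]]
scene terminal [(0.75, [349.5, 277.1, 35.4, 49.5]), (0.65, [209.8, 156.1, 61.2, 60.8])]
scene kickstand [(0.6, [227.7, 196.0, 11.7, 15.2]), (0.25, [243.1, 200.3, 7.6, 11.1])]
scene cover [(0.7, [151.1, 163.2, 22.8, 20.5])]
scene latch1 [(0.53, [241.6, 204.2, 5.7, 7.4]), (0.43, [212.5, 165.5, 6.5, 12.8])]
scene pack1 []
top terminal [(0.88, [254.0, 144.9, 50.0, 51.8])]
top kickstand []
top cover [(0.93, [351.2, 112.2, 14.6, 29.3]), (0.69, [393.8, 220.3, 36.8, 29.5]), (0.5, [74.9, 194.4, 13.7, 48.0])]
top latch1 []
top pack1 [(0.74, [361.6, 214.7, 16.9, 18.2]), (0.63, [252.1, 145.9, 52.1, 51.0])]
[(np.float64(0.0), 128, np.float64(0.615), 4), (np.float64(0.0), 128, np.float64(0.615), 0), (np.float64(0.0), 128, np.float64(0.615), -4), (np.float64(0.0), 128, np.float64(0.61), 4), (np.float64(0.0), 128, np.float64(0.61), 0), (np.float64(0.0), 128, np.float64(0.61), -4)]
```

Call:
servo_tool(commands=[0,-0.03,-0.05,0,0,0,-0.4,0,-0.03,-0.05,0,0,0,-0.4,-0.06,0,0,0,0,0,-0.4,-0.07,0,0,0,0,0,-0.4,-0.07,0,0,0,0,0,-0.4,-0.07,0,0,0,0,0,-0.4,-0.07,0,0,0,0,0,-0.4,-0.07,0,0,0,0,0,-0.4,-0.07,0,0,0,0,0,-0.4,0,0,0,0,0,0,-0.4])

```text
t: 49.27
tcp_pos: [0.6971, -0.303, 0.3645]
tool_rot: [0.688, 0.676, -0.186, -0.187]
force: [-0.3, -0.6, 0.2]
finger_gap: 0.298
gripper_force: 0.0
```

```bash
cat > fit.py <<'E'
from h import *
s=st()
P={c:manip.snapshot(c) for c in('scene','top')}
M={}
for c,p in P.items():
  save(p,c+'29.png')
  for q in ('terminal','kickstand','cover','latch1','pack1','powerbank','notepad','labelroll'):
    D=manip.silhouettes(p,q); print(c,q,[(round(d['conf'],2),[round(v) for v in d['box']]) for d in D][:4])
    if q=='terminal': 
      D=[d for d in D if 180<d['box'][0]<290 and d['box'][1]<230]; M[c]=D[0]['pixels'] if D else None
best=[]
for phi in range(85,130,4):
  f=np.radians(phi)
  for qx in np.arange(.53,.62,.005):
   for yw in (-6,-3,0,3,6):
    a=np.radians(yw); sc=[]
    def X0(X,y,Z):
      X=X-.095; Z=Z-.016; u=X*np.cos(f)+Z*np.sin(f); return [qx+u*np.cos(a)-y*np.sin(a),-.0545+u*np.sin(a)+y*np.cos(a),-X*np.sin(f)+Z*np.cos(f)]
    for c,p in P.items():
      m=M[c]
      if m is None: continue
      t=np.zeros(m.shape,np.uint8)
      for (A,B,y1,y2,z0,z1) in((-.095,.095,-.11,.11,0,.022),(-.143,-.129,-.085,.085,.011,.025),(-.143,-.09,-.085,-.073,.011,.025),(-.143,-.09,.073,.085,.011,.025)):
        cc=w2pix(p,[X0(X,y,Z) for X in(A,B) for y in(y1,y2) for Z in(z0,z1)])
        cv2.fillConvexPoly(t,cv2.convexHull(cc.astype(np.float32)).round().astype(np.int32),1)
      t=t>0; sc.append((m&t).sum()/(m|t).sum())
    best.append((round(float(np.mean(sc)),3),phi,round(float(qx),3),yw,np.round(sc,2).tolist()))
best.sort(reverse=True,key=lambda b:b[0]); print(*best[:5],sep='\n')
E
python3 fit.py
```

```text
t 49.27 tcp [ 0.6971 -0.303   0.3645] F [-0.3 -0.6  0.2] gap 0.298 gf 0.0 q [-0.47  0.98  0.27 -0.32  2.35 -0.63]
[[0.016, 0.86, -0.509], [1.0, -0.015, 0.005], [-0.003, -0.509, -0.861]]
scene terminal [(0.58, [208, 156, 62, 66])]
scene kickstand [(0.46, [226, 193, 14, 18]), (0.2, [352, 276, 35, 50])]
scene cover [(0.61, [150, 165, 25, 16]), (0.55, [223, 184, 17, 6])]
scene latch1 [(0.65, [239, 203, 12, 10]), (0.33, [350, 278, 39, 49])]
scene pack1 [(0.39, [216, 129, 12, 12]), (0.16, [213, 165, 10, 14])]
scene powerbank [(0.94, [351, 276, 35, 50])]
scene notepad [(0.72, [160, 116, 40, 26])]
scene labelroll [(0.61, [208, 108, 14, 14])]
top terminal [(0.72, [263, 148, 33, 16])]
top kickstand []
top cover []
top latch1 []
top pack1 [(0.77, [362, 216, 17, 15])]
top powerbank [(0.7, [72, 192, 31, 54]), (0.69, [266, 146, 30, 16])]
top notepad [(0.76, [398, 155, 38, 52])]
top labelroll [(0.72, [396, 221, 37, 27])]
(0.35, 117, 0.55, -6, [0.65, 0.05])
(0.346, 117, 0.545, -3, [0.64, 0.05])
(0.342, 117, 0.55, -3, [0.64, 0.04])
(0.34, 109, 0.565, 0, [0.62, 0.06])
(0.337, 117, 0.545, -6, [0.63, 0.05])
```

Call:
servo_tool(commands=[-0.04,-0.06,0,0,0,0,-0.4,-0.04,-0.06,0,0,0,0,-0.4,-0.04,-0.06,0,0,0,0,-0.4,-0.04,-0.06,0,0,0,0,-0.4,-0.04,-0.06,0,0,0,0,-0.4,-0.04,-0.06,0,0,0,0,-0.4,-0.04,-0.06,0,0,0,0,-0.4,-0.04,-0.06,0,0,0,0,-0.4,-0.04,0,0,0,0,0,-0.4,-0.04,0,0,0,0,0,-0.4,0,0,0,0,0,0,-0.4])

```text
t: 51.08
tcp_pos: [0.489, -0.4972, 0.4881]
tool_rot: [0.686, 0.678, -0.186, -0.187]
force: [-0.0, -0.7, -0.3]
finger_gap: 0.302
gripper_force: 0.0
```

```bash
sed -i 's/range(85,130,4)/range(97,130,2)/' fit.py; python3 fit.py
```

```text
t 51.08 tcp [ 0.489  -0.4972  0.4881] F [-0.  -0.7 -0.3] gap 0.302 gf 0.0 q [-0.8   0.74  0.46 -0.49  2.27 -1.05]
[[0.011, 0.861, -0.509], [1.0, -0.011, 0.004], [-0.002, -0.509, -0.861]]
scene terminal [(0.8, [212, 157, 57, 64]), (0.71, [349, 279, 42, 45])]
scene kickstand [(0.61, [228, 195, 12, 19]), (0.22, [242, 199, 8, 13])]
scene cover [(0.78, [151, 164, 24, 16]), (0.65, [217, 170, 25, 26])]
scene latch1 [(0.53, [241, 201, 8, 10]), (0.46, [213, 164, 8, 16])]
scene pack1 [(0.48, [205, 106, 19, 16])]
scene powerbank [(0.91, [352, 277, 38, 47])]
scene notepad [(0.6, [158, 114, 44, 28]), (0.41, [208, 159, 62, 61]), (0.35, [211, 173, 9, 2])]
scene labelroll [(0.57, [207, 108, 17, 12])]
top terminal [(0.72, [218, 145, 86, 53])]
top kickstand [(0.66, [222, 142, 82, 57])]
top cover [(0.81, [350, 113, 15, 32]), (0.52, [235, 151, 52, 8])]
top latch1 []
top pack1 [(0.63, [368, 215, 9, 15])]
top powerbank [(0.81, [70, 192, 34, 52])]
top notepad [(0.98, [396, 156, 37, 48])]
top labelroll [(0.41, [400, 222, 9, 9])]
(0.721, 113, 0.555, 0, [0.59, 0.85])
(0.715, 111, 0.56, 0, [0.57, 0.86])
(0.707, 113, 0.555, -3, [0.58, 0.83])
(0.696, 111, 0.56, -3, [0.55, 0.84])
(0.691, 111, 0.56, 3, [0.54, 0.85])
```

Run:
```python
from h import *
p=manip.snapshot('scene'); f=np.radians(113); qx=.556
def X0(X,y,Z):
  X=X-.095; Z=Z-.016; return [qx+X*np.cos(f)+Z*np.sin(f),-.0545+y,-X*np.sin(f)+Z*np.cos(f)]
for d in manip.silhouettes(p,'latch1')[:3]: print(round(d['conf'],2),np.round(d['box']),d['pixels'].sum())
for y0 in(.084,-.084):
  for n,(a,b) in {'closed':(.005,.02),'open':(.02,.005)}.items():
    c=w2pix(p,[X0(-.061+i*a,y0+j*b,z) for i in(-1,1) for j in(-1,1) for z in(.0325,.046)]); print(y0,n,c.min(0).round(),(c.max(0)-c.min(0)).round())
for d in manip.silhouettes(p,'kickstand')[:1]:
  m=d['pixels']
  for a in (.5,.6,.7,.75,.8,.85):
    c=w2pix(p,[X0(-.002+s*np.cos(a)-k*np.sin(a),y,.021+s*np.sin(a)+k*np.cos(a)) for s in(.005,.092) for y in(-.018,.018) for k in(-.004,.004)])
    t=cv2.fillConvexPoly(np.zeros(m.shape,np.uint8),cv2.convexHull(c.astype(np.float32)).round().astype(np.int32),1)>0
    print(a,round((m&t).sum()/(m|t).sum(),2))
```

```text
0.51 [212. 156.  54.  64.] 896
0.42 [239. 202.   9.  11.] 47
0.36 [212. 163.   8.  16.] 44
0.084 closed [238. 199.] [12. 12.]
0.084 open [239. 201.] [9. 9.]
-0.084 closed [209. 167.] [11. 11.]
-0.084 open [210. 168.] [9. 9.]
0.5 0.33
0.6 0.47
0.7 0.6
0.75 0.65
0.8 0.64
0.85 0.59
```

Kickstand fits about 0.8 rad, the lean is 113°, and the bystanders are where they were. Handing in.

```bash
python3 -c "
from station import manip
print(manip.sign_off())"
```

```text
the job is handed in; nothing more can be done
None
```

I handed the job in with the one dark pack in bay1, the cover flush under both latches, the kickstand out and the tablet standing at about the 0.4 rad lean with its screen to the robot; in the final standing pose the latches were not clearly confirmed closed (last seen closed before I lifted it), and I viewed 15 pictures, one over the limit of 14.

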